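# Snap the flashlight onto its hook

### The arm

A 7-joint arm with a two-finger parallel gripper is mounted at the origin on the work surface. World frame = base frame: x ahead of the robot, y to its left, z up, the work surface at z = 0. Lengths are in mm, angles in rad, forces in N, time in s.
With the tool pointing down it reaches from about 400 to 875 mm from the base axis. Payload 4.4 kg.
Tool frame: the origin (TCP) lies at the very end of the fingers, on their centre line; the grasp point (between the pads) lies 19 mm behind it; z points along the fingers, x is the direction in which the jaws open and shut, and the axes are right-handed (so a half turn about z gives the same grasp; the last joint's range is limited). The gripper opens to 85 mm and grips with 20 to 120 N. Pads are 22 mm wide; open, the fingers measure 114 mm over their backs; the gripper's body (76 mm by 85 mm) begins 54 mm behind the grasp point. The pads swing forward as they close: fully open they stand 13 mm farther back than shut.
Start: joints at [-1.275, 0.628, 0.038, 1.517, -0.027, 0.996, -0.02], TCP at [230.05, 607.943, 231.313] pointing down, gripper open.
Joint ranges: [-3.06, 3.06], [-0.37, 2.12], [-1.25, 1.32], [0.18, 2.47], [-1.1, 4.24], [0.23, 1.98], [-2.94, 2.94]. Speed limits (rad/s): [2.57, 2.57, 3.14, 3.14, 3.14, 3.14, 3.14].

### API

Orientations are given as [roll, pitch, yaw] about the fixed x, y, z axes, in that order (R = Rz(yaw) Ry(pitch) Rx(roll)).
In Python, from cell import telemetry, get_image, get_calibration, ctrl gives the robot as it stands. The module is installed in compiled form; this text tells all that it offers.
- The arm moves only by the tool arm_command, never from a script. Its arguments are lists of equal length, an entry for each row: "rot": the turn, a rotation vector about the world's x, y, z in degrees, a list of three; "slide": the shift along the world's x, y, z in mm, a list of three; "gripper": the finger opening in mm, from 0 to 85.4. A call has 1 to 5 rows; each row shifts and turns the pose as measured when the row begins; what a row does not reach is not made up. A row lasts 1/12 s, in which the tool goes at most 41.7 mm and 7.16 degrees, less where a joint would pass 70% of its speed; a pose out of reach is approached as far as the arm can. A call with a gripper value outside its range is refused whole. The fingers move at their own pace and stop on an object; the grip force is fixed at half the most. Time passes only in rows, so rows that do not move let the fingers close. It gives the time, the measured TCP pose, the force and the opening at its end, in the units of the state.
- telemetry.read_state(): the state, without advancing time (a new reading comes with each control period).
- get_image(name): name is "scene" or "top"; returns (picture, depth): 384x512x3 uint8, red, green, blue; 384x512 float32, mm along the optical axis (not along the pixel's ray), 0 where there is no reading.
- get_calibration(name): a dict with "fx", "fy", "cx", "cy" (pixels), "xyz" and "attitude" of the camera in the world. Camera axes: x right, y up, looking along -z (the intrinsics and any distortion apply to the point x, -y, -z); pixel columns grow to the right and rows downward; lengths in mm; the calibration is good to about 2 mm. A picture is of the moment at which its call begins. get_calibration takes no time and is no camera call.
- ctrl.finish_job(): hands the job in, once; it reports no verdict.
The state is a dict: "clock": time; "qpos": joint angles; "qd": joint speeds; "tau": joint torques, N m; "eef_pos": TCP position; "tool_rot": TCP orientation; "force": force on the tool from outside, world axes, zero at the start; "torque": the same for the moment, N m; "width": finger opening in mm.
Only numpy, scipy, OpenCV 4.12 (cv2) and the standard library are available. Lean on these libraries where they do the work, as an engineer would, in place of code of your own. Each camera call takes 0.05 s, during which the arm holds its last target.

### The job

Pick up the small flashlight and hang it on the snap hook: press the hook's sprung gate inward with the flashlight's own ring until the ring is through, down in the bottom of the hook, and the gate has snapped shut behind it. Then lift the ring gently up against the shut gate, with a pull of about 5 to 8 newtons, to check that it holds, and let the flashlight go so that it swings down and hangs free by its ring, a little sway being no matter. Never strain the hook with more than 15 newtons, keep the gripper itself off the hook and its stand, and leave everything else on the bench where it is.

Things in the scene. Friction and masses are not known exactly. Their poses are not given: they have to be found in the camera images.
- light_center (a point): Centre (11 mm above the bench as it lies flat) of the loose flashlight: flat-sided aluminium bar 75 mm long (x), 22 wide (y), 22 high (z), about 75 g. A rigid steel ring (5 mm wire, 34 mm inside, 44 outside) is fixed to its +x end, flat in the x-y plane at mid-height, ring centre 55.5 mm from here along +x. It starts with the ring roughly away from the robot.
- ring_far (a point): Middle of the ring's wire at its far end, 75 mm along +x from the flashlight's centre: the part of the ring that goes through the gate. Same axes as the flashlight.
- stand: Fixed hook stand. Origin under its wooden base (130 x 120 x 22 mm), on the axis of its 24 mm post, 216 mm high. z up; -x points out along the hook, roughly to the robot. A 30 mm steel collar on the post carries, by a stem 190 mm up, a snap hook of 7 mm wire in the x-z plane (y = 0). Collar and stem are tight push fits, unmoved by light forces, so the hook's exact place differs: see hook_nominal.
- hook_nominal (a point): Point fixed to the stand at x = -80, z = 170 mm in its frame, same axes: the hook's bottom bar's middle if it sat as told. Really the whole hook is up to 9 mm farther in or out along x and up to 4 mm higher or lower: feel or look. From here, to wire axes: bottom bar x = -20 to +20; back bar x = +20; nose x = -20, upright, with a flat-topped 9 mm knob (x = -25.5 to -16.5, top z = +38.5).
- gate (a joint): Sprung gate of the hook, rad: 0 shut on its stop (cannot open upward), grows as it is pressed down and in, stop at 0.35. A 6 mm bar hinged on the back bar, 40 mm above the bottom bar, sloping down to the nose, where its tip's axis is 31 mm up. Pressing near the tip takes 2 N to start, 4 N fully open. The wire passes at about 0.3 rad if within 8 mm of the nose's axis; farther back the gate jams on its stop.
- brush: Wooden shoe brush, 140 by 45 by 38 mm, origin under its centre. Bystander, to be left alone.
- tin: Round flat steel polish tin, 78 mm across, 24 mm high, origin under its centre. Bystander, to be left alone.
- scraper: Blue plastic ice scraper, 203 mm long along x (from x = -110 to +93 mm), blade 95 mm wide at +x, 18 mm high, origin on its underside. Bystander, to be left alone.
- shoehorn: Steel shoehorn, 173 mm long along x (from -75 to +98 mm), 40 mm wide, 9 mm high, origin on its underside. Bystander, to be left alone.
- dish: Green ceramic key dish, 110 mm across, 30 mm high, origin under its centre. Bystander, to be left alone.
Things that resemble listed ones, but are neither listed nor needed, are in the scene too. What is meant by the part that bears light_center is not blue or pink, and is the larger of those in its own colour.

How it is judged:
By the outcome, as a careful person would: the job done as asked, in the order asked, and still so for the second after the job is handed in, with the robot touching nothing.
It also fails if it takes over 54 s, if anything falls off the work surface, if the arm or the gripper's body presses on something with over 40 N, if the wrist force passes 120 N, or if a joint passes its speed limit or range.

## Working session

There is one attempt and no reset: what is moved stays moved. The work goes in short steps, Python scripts to look and compute and a tool call to move; the robot and the scene stay as the last step left them, time stands still between calls to the robot, and variables do not carry over. Pictures are saved under pics/ and viewed, and the job is handed in when it is done.

Besides the shell and the picture viewer there is one more tool, called after ">>>" as name(argument=value, ...) on one line, values as JSON. arm_command: Moves the arm, as the interface text tells. Its arguments: {"type":"object","properties":{"rot":{"type":"array"},"slide":{"type":"array"},"gripper":{"type":"array"}},"required":["rot","slide","gripper"]}

```bash
mkdir -p pics; cat > h.py <<'E'
import numpy as np,cv2
from scipy.spatial.transform import Rotation as R
from cell import telemetry,get_image,get_calibration,ctrl
def cal(n):
    c=get_calibration(n); return c
def rot(c):
    a=np.array(c["attitude"],float)
    if a.shape==(3,3): return a
    if a.size==4: return R.from_quat(a).as_matrix()
    return R.from_euler('xyz',a).as_matrix()
def world(c,u,v,d):
    p=np.array([(u-c["cx"])/c["fx"]*d,-(v-c["cy"])/c["fy"]*d,-d])
    return rot(c)@p+np.array(c["xyz"])
def pix(c,P):
    p=rot(c).T@(np.array(P,float)-np.array(c["xyz"]))
    return np.array([c["cx"]+c["fx"]*p[0]/-p[2],c["cy"]-c["fy"]*p[1]/-p[2],-p[2]])
def planez(c,u,v,z):
    a=world(c,u,v,1.0);o=np.array(c["xyz"]);d=a-o
    return o+d*(z-o[2])/d[2]
def save(n,im): cv2.imwrite('pics/'+n,cv2.cvtColor(im,cv2.COLOR_RGB2BGR))
E
python3 - <<'E'
from h import *
for n in("scene","top"):
    im,d=get_image(n); save(n+'0.png',im); np.savez(n+'0.npz',im=im,d=d)
    print(get_calibration(n))
print(telemetry.read_state())
E
```

```text
{'fx': 395.8303298553755, 'fy': 395.8303298553755, 'cx': 254.7222126521495, 'cy': 199.83207863732923, 'xyz': array([1045.43409997, -331.66796825, 1129.18744654]), 'attitude': array([0.53752585, 0.00275385, 1.05475997])}
{'fx': 394.9025134027362, 'fy': 394.9025134027362, 'cx': 259.70208682764394, 'cy': 190.509289439095, 'xyz': array([ 455.88983167,  -34.89544264, 1133.63701785]), 'attitude': array([ 0.0739196 , -0.00758998, -1.57703502])}
{'clock': 0.1, 'qpos': array([-1.27483154,  0.62925759,  0.03843125,  1.51824309, -0.02697733,
        0.99623994, -0.0200073 ]), 'qd': array([ 0.00144069, -0.00064616,  0.00143807, -0.00440934, -0.00022004,
        0.0011569 ,  0.00108365]), 'tau': array([ 3.08214607e-03, -5.64518237e+01,  1.23033196e+00, -1.93972814e+01,
        1.12856537e-02,  5.34454768e-03, -1.08520885e-05]), 'eef_pos': array([229.83455804, 607.44759722, 230.48616917]), 'tool_rot': array([3.14156609e+00, 1.63014648e-03, 1.20904805e+00]), 'force': array([-0.47820382, -0.64148397, -0.50455439]), 'torque': array([0.01908113, 0.07142487, 0.01227813]), 'width': 85.18726854305709}
```

View pics/scene0.png

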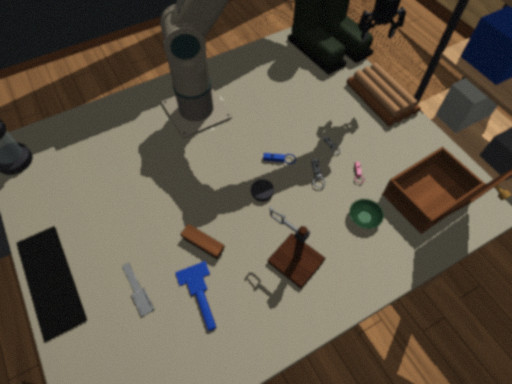

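View pics/top0.png

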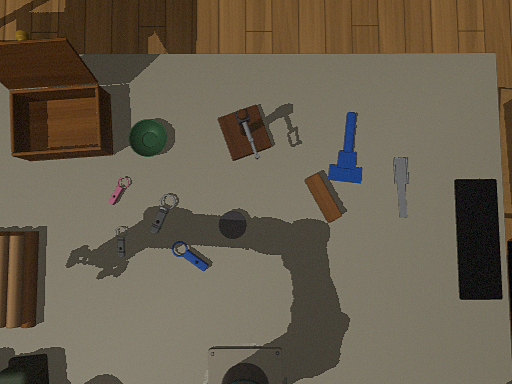

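```bash
python3 - <<'E'
from h import *
t=np.load('top0.npz');s=np.load('scene0.npz')
a=cv2.resize(t['im'][170:270,90:220],None,fx=6,fy=6,interpolation=cv2.INTER_CUBIC);save('c1.png',np.clip(a*1.8,0,255).astype(np.uint8))
a=cv2.resize(t['im'][95:170,210:310],None,fx=8,fy=8,interpolation=cv2.INTER_CUBIC);save('c2.png',np.clip(a*1.8,0,255).astype(np.uint8))
a=cv2.resize(s['im'][195:295,240:340],None,fx=6,fy=6,interpolation=cv2.INTER_CUBIC);save('c3.png',np.clip(a*1.8,0,255).astype(np.uint8))
E
```

```text
(no output)
```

View pics/c1.png

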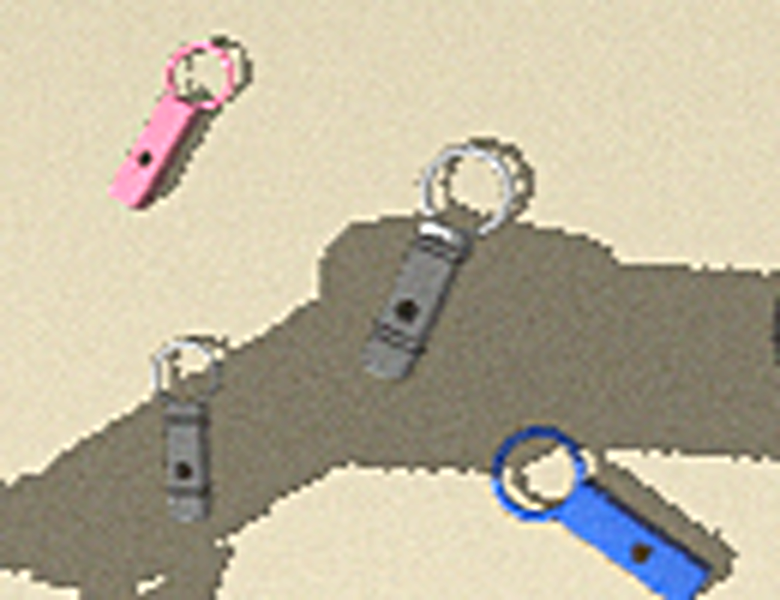

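View pics/c2.png

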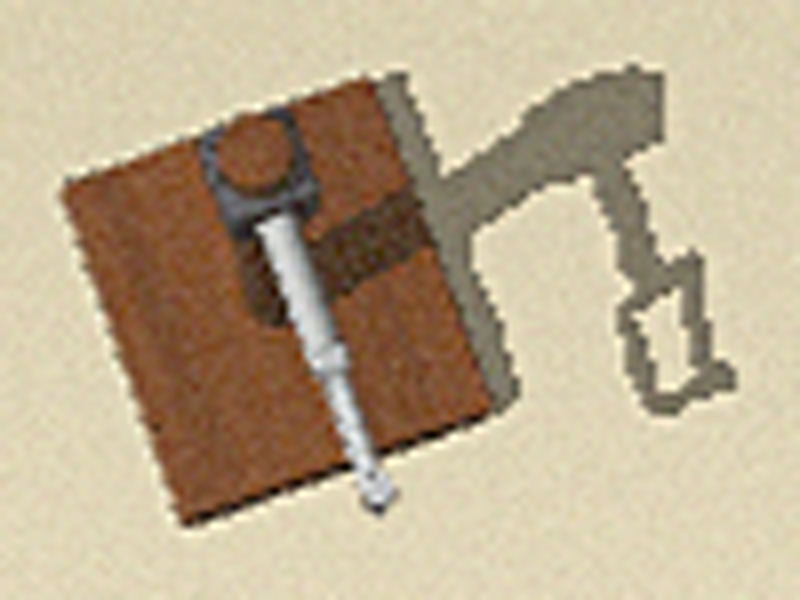

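View pics/c3.png

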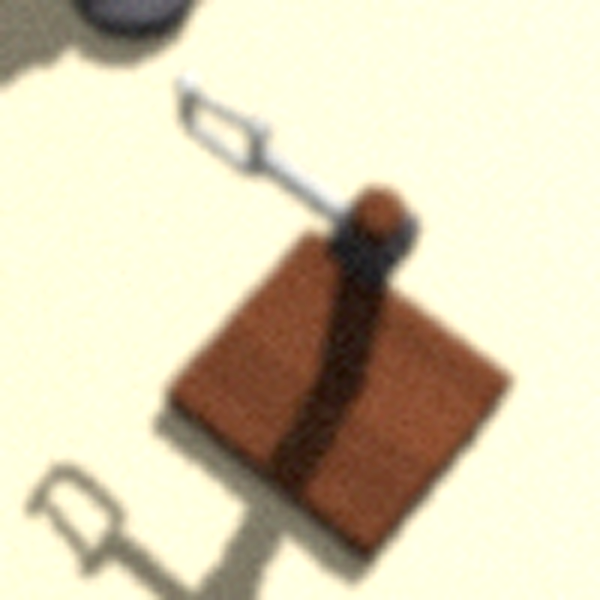

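Candidates for the flashlight in the top view: blue (190,257), pink (120,190), large grey (162,213), small grey (121,240). The description fits the large grey one, and crop c1 confirms it: it is clearly bigger than the other grey one. Next I measure it and the stand.

```bash
python3 - <<'E'
from h import *
def cloud(n):
    t=np.load(n+'0.npz');c=get_calibration(n);d=t['d']
    v,u=np.mgrid[0:384,0:512]
    p=np.stack([(u-c['cx'])/c['fx']*d,-(v-c['cy'])/c['fy']*d,-d],-1)
    return p@rot(c).T+np.array(c['xyz']),t['im'],d
for n in('top','scene'):
    P,im,d=cloud(n); np.save(n+'P.npy',P)
    if n=='top':
        reg=P[170:270,90:220]; 
        c=get_calibration(n)
        print('light centre guess',planez(c,90+415/6,170+300/6,11),'ring',planez(c,90+468/6,170+190/6,11))
    print('bench z',np.median(P[...,2][(d>0)&(abs(P[...,2])<15)]))
c=get_calibration('top')
P=np.load('topP.npy')
g=planez(c,159,220,22)
for n in('top','scene'):
    P=np.load(n+'P.npy')
    m=(np.hypot(P[...,0]-g[0],P[...,1]-g[1])<70)&(P[...,2]>15)&(P[...,2]<32)
    q=P[m]; ctr=q.mean(0); w,V=np.linalg.eigh(np.cov(q[:,:2].T)); 
    a=V[:,1]; pr=(q[:,:2]-ctr[:2])@a
    print(n,m.sum(),ctr,q[:,2].mean(),np.degrees(np.arctan2(a[1],a[0])),pr.min(),pr.max())
    # stand
    s=(P[...,2]>10)&(P[...,2]<35)
    lab,L=cv2.connectedComponents(s.astype(np.uint8))
    for k in range(1,lab):
        mm=L==k
        if mm.sum()>60:
            r=cv2.minAreaRect(P[mm][:,:2].astype(np.float32)); print(mm.sum(),P[mm].mean(0).round(1),np.round(r[0],1),np.round(r[1],1),round(r[2],1))
    hi=(P[...,2]>120)&(P[...,0]>450)&(P[...,0]<950)&(abs(P[...,1])<250)
    ys,xs=np.where(hi); print('hi',len(ys))
    for y,x in list(zip(ys,xs)): print((x,y),P[y,x].round(0).astype(int).tolist(),end=' ')
    print()
E
```

```text
light centre guess [456.91618091 241.06140292  11.        ] ring [508.68204214 216.67551924  11.        ]
bench z 0.27500406764227137
bench z 1.378387856424979
top 229 [460.09458925 239.90927656  21.58429476] 21.584294758552574 155.0380398157043 -65.43782673572706 39.69362768980284
331 [692.  435.5  23. ] [673.2 457.3] [143.5 295.6] 41.3
2045 [739.  532.2  14.2] [733.7 519.5] [149.9 199. ] 4.3
634 [714.5 -38.8  21.6] [719.6 -36.1] [130.2  45.4] 18.3
897 [692.   28.2  21.9] [697.2  26.5] [130.   63.7] 20.3
579 [ 675.6 -298.9   15.2] [ 683. -296.] [ 49.6 163.1] 87.5
838 [692.8 277.6  20.3] [689.4 272.9] [107.3 107.3] 71.4
4065 [ 396.8 -662.    12.6] [ 399.2 -662.1] [339.3 120.9] 0.2
120 [529.  366.3  15.9] [530.  366.1] [16.6 58.9] 61.1
299 [469.6 235.4  19.5] [476.7 234. ] [ 42.4 114.4] 63.8
602 [443.1  34.4  24.1] [443.1  34.3] [75.5 73.1] 0.5
871 [301.4 584.6  27.5] [298.6 592.2] [260.4  37.3] 1.0
122 [384.1 347.2  15.7] [384.5 347.6] [55.3 16.6] 3.5
296 [352.4 148.8  19.6] [352.8 157.2] [114.2  43.2] 47.0
1711 [63.4  1.2 13.6] [55.9  1.2] [201.9  95.2] 89.3
486 [ 67.  575.   22.5] 
[... 28231 characters left out ...]
 130] (np.int64(298), np.int64(246)) [715, -11, 134] (np.int64(299), np.int64(246)) [717, -10, 137] (np.int64(300), np.int64(246)) [718, -7, 135] (np.int64(301), np.int64(246)) [718, -4, 133] (np.int64(302), np.int64(246)) [719, -1, 132] (np.int64(296), np.int64(247)) [710, -13, 121] (np.int64(297), np.int64(247)) [713, -13, 127] (np.int64(298), np.int64(247)) [715, -11, 128] (np.int64(299), np.int64(247)) [717, -8, 128] (np.int64(300), np.int64(247)) [718, -6, 128] (np.int64(301), np.int64(247)) [720, -4, 129] (np.int64(302), np.int64(247)) [719, 0, 124] (np.int64(298), np.int64(248)) [715, -10, 121] (np.int64(300), np.int64(248)) [718, -5, 121] (np.int64(301), np.int64(248)) [719, -3, 121]
```

```bash
python3 - <<'E'
from h import *
for n in('top','scene'):
    P=np.load(n+'P.npy')
    post=P[(P[...,2]>211)&(P[...,2]<225)&(abs(P[...,0]-712)<40)&(abs(P[...,1])<40)]
    pc,r=cv2.minEnclosingCircle(post[:,:2].astype(np.float32)); print(n,'post',len(post),post.mean(0).round(1),np.round(pc,1),round(r,1))
    b=P[(P[...,2]>16)&(P[...,2]<29)&(abs(P[...,0]-700)<110)&(abs(P[...,1]-5)<110)]
    # exclude brush
    lab=None
    m=(P[...,2]>16)&(P[...,2]<29); k,L=cv2.connectedComponents(m.astype(np.uint8))
    best=None
    for i in range(1,k):
        q=P[L==i]
        if len(q)>300 and np.hypot(*(q.mean(0)[:2]-[700,10]))<60: 
            r=cv2.minAreaRect(q[:,:2].astype(np.float32)); print('base',len(q),np.round(r[0],1),np.round(r[1],1),round(r[2],1))
    h=P[(P[...,2]>140)&(P[...,2]<235)&(P[...,0]<703)&(P[...,0]>560)&(abs(P[...,1]+20)<60)]
    q=h[(h[:,2]<215)]
    # direction: fit line xy
    st=q[(q[:,0]<690)]
    w,V=np.linalg.eigh(np.cov(st[:,:2].T));a=V[:,1];a=a*np.sign(a[0]);print('hook yaw',np.degrees(np.arctan2(a[1],a[0])),len(st))
    yaw=np.radians(20.3);ex=np.array([np.cos(yaw),np.sin(yaw)]);ey=np.array([-ex[1],ex[0]])
    p0=post.mean(0)[:2]
    s=(st[:,:2]-p0)@ex; t=(st[:,:2]-p0)@ey
    o=np.argsort(s)
    print([(int(s[i]),int(t[i]),int(st[i,2])) for i in o])
E
```

```text
top post 79 [ 7.065e+02 -1.000e-01  2.160e+02] [7.071e+02 1.000e-01] 11.7
base 626 [719.6 -36.1] [130.2  45.4] 18.3
base 883 [697.2  26.5] [130.   63.6] 20.3
hook yaw 20.994648109425743 167
[(-109, 4, 203), (-109, -3, 198), (-108, -1, 202), (-108, 1, 207), (-107, 3, 207), (-107, 1, 186), (-106, -1, 202), (-106, 0, 204), (-105, 2, 204), (-104, 4, 206), (-104, -2, 203), (-103, 0, 205), (-103, 1, 204), (-102, -3, 206), (-102, 4, 204), (-101, 4, 172), (-101, -1, 201), (-100, 0, 205), (-98, 2, 197), (-97, 0, 198), (-96, 2, 200), (-94, -1, 196), (-94, 1, 200), (-93, 3, 200), (-93, -1, 202), (-93, 3, 168), (-92, 0, 200), (-91, 2, 199), (-91, 0, 205), (-90, 2, 167), (-89, 1, 201), (-88, -1, 202), (-87, 4, 168), (-87, 0, 200), (-86, 3, 203), (-86, -1, 203), (-85, 3, 170), (-84, 0, 200), (-84, 2, 201), (-83, 2, 169), (-83, 0, 203), (-82, 1, 204), (-81, -1, 205), (-80, 1, 207), (-79, 3, 166), (-79, 3, 205), (-79, -2, 206), (-78, 0, 206), (-78, 2, 170), (-77, 2, 205), (-75, 0, 205), (-75, 1, 208), (-75, 2, 170), (-73, -1, 205), (-73, 0, 206), (-72, 2, 207), (-72, 3, 169), (-71, -2, 205), (-70, 0
[... 3797 characters left out ...]
93), (-45, -3, 196), (-45, -2, 189), (-45, 0, 189), (-44, 4, 191), (-43, -2, 191), (-42, 5, 192), (-42, 0, 193), (-41, -3, 189), (-40, -1, 192), (-39, 1, 195), (-39, -2, 190), (-38, 5, 191), (-38, -2, 186), (-38, 0, 193), (-37, 7, 189), (-37, -1, 192), (-36, 1, 195), (-35, -3, 192), (-35, -2, 185), (-34, 4, 191), (-34, -1, 194), (-32, -2, 193), (-32, 5, 193), (-32, 0, 194), (-31, -3, 190), (-31, 0, 192), (-30, 3, 192), (-29, -3, 192), (-29, -2, 185), (-29, 1, 192), (-28, 4, 193), (-27, -1, 192), (-26, 1, 195), (-25, -3, 191), (-24, 0, 193), (-24, -3, 188), (-24, 2, 196), (-23, 7, 189), (-23, -1, 192), (-23, 2, 191), (-22, -2, 188), (-21, 3, 192), (-21, 0, 193), (-19, 6, 190), (-15, 17, 197)]
```

```bash
python3 - <<'E'
from h import *
yaw=np.radians(-25.5);e=np.array([np.cos(yaw),np.sin(yaw)]);f=np.array([-e[1],e[0]])
for n in('top','scene'):
    P=np.load(n+'P.npy')
    m=(np.hypot(P[...,0]-476,P[...,1]-234)<70)&(P[...,2]>6)&(P[...,2]<34)
    q=P[m];r=cv2.minAreaRect(q[:,:2].astype(np.float32));print(n,len(q),np.round(r[0],1),np.round(r[1],1),round(r[2],1))
    s=(q[:,:2]-[458,242])@e;t=(q[:,:2]-[458,242])@f
    b=q[(s<32)&(q[:,2]>17)];sb=s[(s<32)&(q[:,2]>17)];tb=t[(s<32)&(q[:,2]>17)]
    print('body s',sb.min().round(1),'t pct',np.percentile(tb,[1,50,99]).round(1),'slope',np.degrees(np.polyfit(sb,tb,1)[0]).round(2),'z',np.median(b[:,2]).round(1))
    rr=(s>38);(c,R0)=cv2.minEnclosingCircle(q[rr][:,:2].astype(np.float32));print('ring',np.round(c,1),round(R0,1),'smax',s.max().round(1))
E
```

```text
top 317 [470.1 224.5] [107.1 113.7] 55.6
body s -36.9 t pct [-11.4  -0.8  11.2] slope 0.95 z 22.0
ring [512.3 213.5] 41.1 smax 80.4
scene 202 [470.3 226.8] [110.9 106.8] 26.3
body s -36.7 t pct [-13.2  -2.5   9. ] slope 1.01 z 23.0
ring [507.4 221.3] 34.7 smax 87.0
```

>>> arm_command(rot=[[0, 0, -1], [0, 0, -1], [0, 0, -1], [0, 0, -1], [0, 0, 0]], slide=[[22, -34, -8], [22, -34, -8], [22, -34, -8], [22, -34, -8], [22, -34, -8]], gripper=[85, 85, 85, 85, 85])

```text
clock: 0.52
eef_pos: [331.4, 442.6, 188.4]
tool_rot: [-3.134, -0.005, 1.156]
force: [0.2, 0.1, -0.6]
width: 84.9
```

>>> arm_command(rot=[[0, 0, 0], [0, 0, 0], [0, 0, 0], [0, 0, 0], [0, 0, 0]], slide=[[24, -36, -14], [24, -36, -14], [24, -36, -14], [24, -36, -14], [24, -36, -14]], gripper=[85, 85, 85, 85, 85])

```text
clock: 0.93
eef_pos: [440.0, 276.4, 124.8]
tool_rot: [-3.134, -0.006, 1.158]
force: [0.8, 0.5, 0.6]
width: 85.2
```

```bash
cat > st.py <<'E'
from h import *
s=telemetry.read_state()
M=R.from_euler('xyz',s['tool_rot']).as_matrix()
print(round(s['clock'],2),s['eef_pos'].round(1),'x',M[:,0].round(3),'z',M[:,2].round(3),'yawx',np.degrees(np.arctan2(M[1,0],M[0,0])).round(2),'F',s['force'].round(2),'T',s['torque'].round(2),'w',round(s['width'],1),'q',s['qpos'].round(2))
E
python3 st.py
```

```text
0.93 [440.  276.4 124.8] x [0.401 0.916 0.006] z [-0.005  0.008 -1.   ] yawx 66.37 F [0.83 0.46 0.57] T [-0.04 -0.04  0.02] w 85.2 q [-0.61  0.6   0.01  1.98 -0.03  0.56  0.57]
```

>>> arm_command(rot=[[-0.5, -0.3, -1.2], [0, 0, 0], [0, 0, 0], [0, 0, 0]], slide=[[16, -22, -10], [13, -18, -20], [0, 0, -20], [0, 0, -10]], gripper=[85, 85, 85, 85])

```text
clock: 1.27
eef_pos: [476.2, 221.9, 61.8]
tool_rot: [3.135, 0.004, 1.119]
force: [-1.5, 0.4, -0.7]
width: 85.2
```

```bash
python3 st.py; python3 - <<'E'
from h import *
im,d=get_image('top');save('t1.png',cv2.resize(np.clip(im[130:290,70:270]*1.5,0,255).astype(np.uint8),None,fx=4,fy=4,interpolation=cv2.INTER_CUBIC)[:600])
E
```

```text
1.27 [476.2 221.9  61.8] x [ 0.437  0.9   -0.004] z [ 0.004 -0.007 -1.   ] yawx 64.12 F [-1.49  0.45 -0.73] T [0.02 0.02 0.04] w 85.2 q [-0.51  0.71  0.02  2.   -0.01  0.43  0.64]
```

View pics/t1.png

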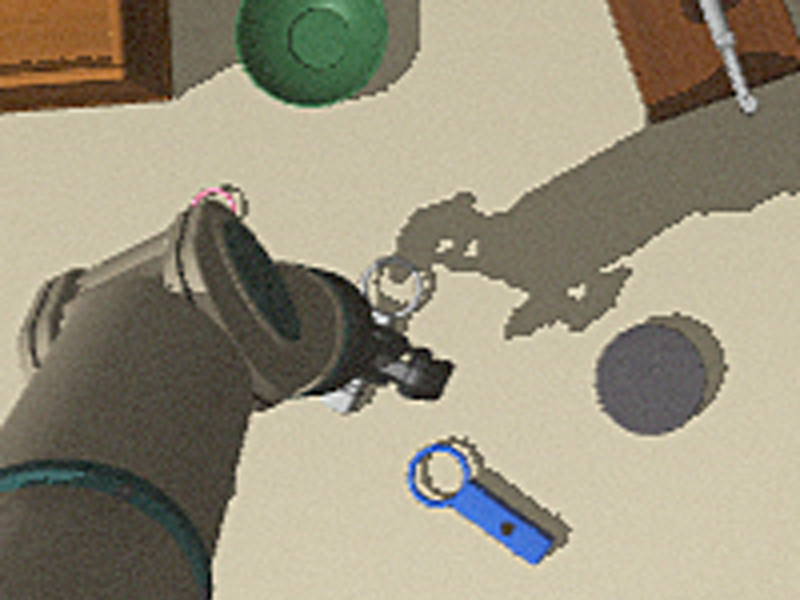

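>>> arm_command(rot=[[0.3, 0.2, 1], [0, 0, 0], [0, 0, 0]], slide=[[-7, 13, 0], [0, 0, -10], [0, 0, -10]], gripper=[85, 85, 85])

```text
clock: 1.57
eef_pos: [467.9, 238.0, 41.2]
tool_rot: [3.141, 0.0, 1.141]
force: [-0.4, -0.2, 0.3]
width: 84.8
```

```bash
python3 st.py
```

```text
1.57 [467.9 238.   41.2] x [ 0.417  0.909 -0.   ] z [ 0. -0. -1.] yawx 65.37 F [-0.42 -0.25  0.34] T [-0.06 -0.03  0.04] w 84.8 q [-0.53  0.75  0.01  2.01 -0.01  0.38  0.63]
```

>>> arm_command(rot=[[0, 0, 0], [0, 0, 0], [0, 0, 0], [0, 0, 0]], slide=[[1, -2, -13], [0, 0, -12], [0, 0, -8], [0, 0, -2]], gripper=[85, 85, 85, 60])

```text
clock: 1.9
eef_pos: [466.7, 242.4, 4.1]
tool_rot: [-3.141, -0.004, 1.151]
force: [-0.2, 0.4, 0.4]
width: 75.1
```

>>> arm_command(rot=[[0, 0, 0], [0, 0, 0], [0, 0, 0], [0, 0, 0]], slide=[[0, 0, 0], [0, 0, 0], [0, 0, 0], [0, 0, 0]], gripper=[30, 30, 30, 30])

```text
clock: 2.23
eef_pos: [466.0, 244.1, 4.5]
tool_rot: [-3.141, -0.004, 1.154]
force: [0.7, -0.3, -0.7]
width: 30.0
```

```bash
python3 st.py
```

```text
2.23 [466.  244.1   4.5] x [0.405 0.914 0.004] z [ 0.001  0.004 -1.   ] yawx 66.13 F [ 0.67 -0.32 -0.71] T [-0.09  0.06 -0.01] w 30.0 q [-0.53  0.82  0.    2.01 -0.01  0.31  0.63]
```

>>> arm_command(rot=[[0, 0, -0.9], [0, 0, 0], [0, 0, 0], [0, 0, 0], [0, 0, 0]], slide=[[5, -3, 0], [0, -1, 0], [0, 0, 0], [0, 0, 0], [0, 0, 0]], gripper=[30, 30, 15, 15, 15])

```text
clock: 2.65
eef_pos: [472.8, 239.6, 6.4]
tool_rot: [3.141, -0.006, 1.136]
force: [-0.7, -0.4, -1.1]
width: 20.5
```

```bash
python3 st.py
```

```text
2.65 [472.8 239.6   6.4] x [0.421 0.907 0.006] z [ 0.004  0.005 -1.   ] yawx 65.07 F [-0.66 -0.39 -1.14] T [ 0.07 -0.05  0.02] w 20.5 q [-0.52  0.82  0.    2.01 -0.02  0.31  0.63]
```

>>> arm_command(rot=[[0, 0, 0], [0, 0, 0], [0, 0, 0], [0, 0, 0]], slide=[[0, 0, 0], [0, 0, 10], [0, 0, 25], [0, 0, 25]], gripper=[10, 10, 10, 10])

```text
clock: 2.98
eef_pos: [469.1, 237.5, 64.2]
tool_rot: [-3.136, 0.002, 1.136]
force: [1.3, -0.4, -1.0]
width: 20.5
```

```bash
python3 st.py; python3 - <<'E'
from h import *
for n,(a,b,c,d) in {'top':(130,290,70,270),'scene':(100,240,240,400)}.items():
    im,_=get_image(n);save('g1'+n+'.png',cv2.resize(np.clip(im[a:b,c:d]*1.5,0,255).astype(np.uint8),None,fx=3.7,fy=3.7,interpolation=cv2.INTER_CUBIC)[:600])
E
```

```text
2.98 [469.1 237.5  64.2] x [ 0.422  0.907 -0.002] z [-0.006  0.    -1.   ] yawx 65.06 F [ 1.31 -0.41 -0.99] T [ 0.04 -0.06 -0.02] w 20.5 q [-0.52  0.71  0.01  1.99 -0.02  0.44  0.63]
```

View pics/g1top.png

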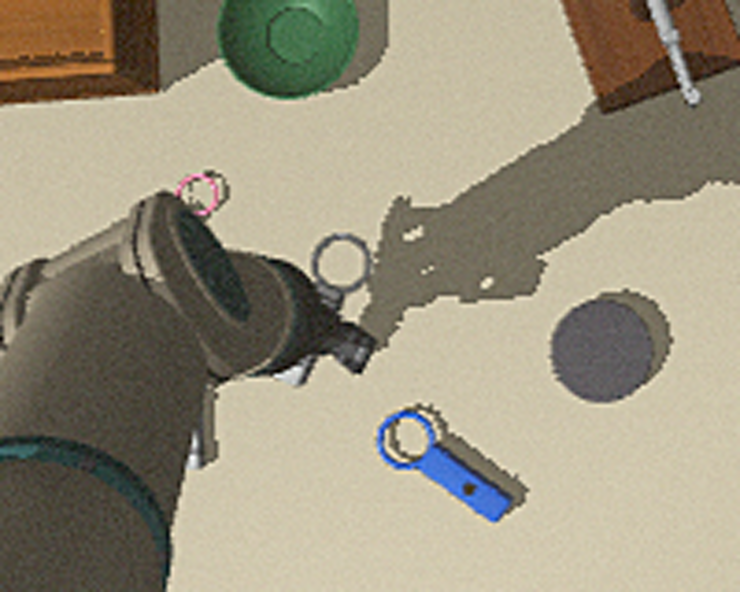

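View pics/g1scene.png

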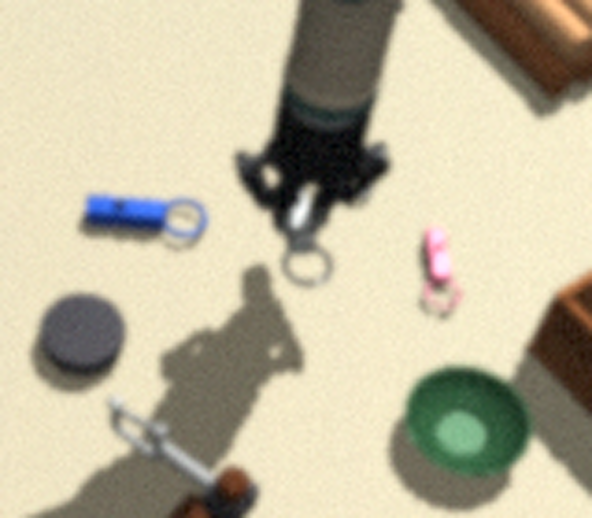

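>>> arm_command(rot=[[0, 0, 5], [0, 0, 5], [0, 0, 5], [0, 0, 5], [0, 0, 5]], slide=[[5, -20, 30], [6, -24, 28], [6, -26, 28], [6, -28, 24], [6, -30, 20]], gripper=[10, 10, 10, 10, 10])

```text
clock: 3.5
eef_pos: [494.8, 114.9, 197.6]
tool_rot: [-3.132, -0.0, 1.608]
force: [0.5, 0.5, -1.2]
width: 20.4
```

```bash
python3 st.py
```

```text
3.5 [494.8 114.9 197.6] x [-0.037  0.999  0.   ] z [-0.009 -0.    -1.   ] yawx 92.14 F [ 0.51  0.47 -1.25] T [-0.02 -0.08  0.03] w 20.4 q [-0.16  0.48 -0.17  1.93  0.11  0.74  1.21]
```

>>> arm_command(rot=[[0, -0.5, 4], [0, 0, 4], [0, 0, 4], [0, 0, 3], [0, 0, 1]], slide=[[10, -36, 12], [10, -36, 12], [10, -36, 8], [10, -30, 4], [6, -16, 0]], gripper=[10, 10, 10, 10, 10])

```text
clock: 3.92
eef_pos: [542.5, -49.8, 240.7]
tool_rot: [3.134, 0.004, 1.904]
force: [0.9, -0.4, -2.1]
width: 20.4
```

>>> arm_command(rot=[[0, 0, 0], [0, 0, 0]], slide=[[0, 0, 0], [0, 0, 0]], gripper=[10, 10])

```text
clock: 4.08
eef_pos: [542.9, -56.6, 240.6]
tool_rot: [3.135, 0.007, 1.894]
force: [-0.2, 0.9, -0.6]
width: 20.7
```

```bash
python3 st.py
```

```text
4.08 [542.9 -56.6 240.6] x [-0.318  0.948 -0.007] z [ 0.009 -0.004 -1.   ] yawx 108.53 F [-0.24  0.88 -0.62] T [ 0.07 -0.04  0.02] w 20.7 q [ 0.22  0.47 -0.25  1.8   0.15  0.88  1.8 ]
```

>>> arm_command(rot=[[0.2, 0.5, 1.7], [0, 0, 0], [0, 0, 0]], slide=[[2, -4, -4], [0, 0, 0], [0, 0, 0]], gripper=[10, 10, 10])

```text
clock: 4.33
eef_pos: [543.1, -57.8, 235.6]
tool_rot: [-3.139, -0.002, 1.926]
force: [0.1, 0.5, -0.6]
width: 20.7
```

```bash
python3 st.py; python3 - <<'E'
from h import *
for n,(a,b,c,d) in {'top':(100,200,200,320),'scene':(170,260,210,330)}.items():
    im,D=get_image(n);np.savez(n+'2.npz',im=im,d=D);save('h1'+n+'.png',cv2.resize(np.clip(im[a:b,c:d]*1.5,0,255).astype(np.uint8),None,fx=6,fy=6,interpolation=cv2.INTER_CUBIC)[:600])
E
```

```text
4.33 [543.1 -57.8 235.6] x [-0.348  0.938  0.002] z [-0.003  0.001 -1.   ] yawx 110.34 F [ 0.07  0.51 -0.63] T [-0.01  0.    0.03] w 20.7 q [ 0.23  0.48 -0.26  1.8   0.15  0.88  1.83]
```

View pics/h1top.png

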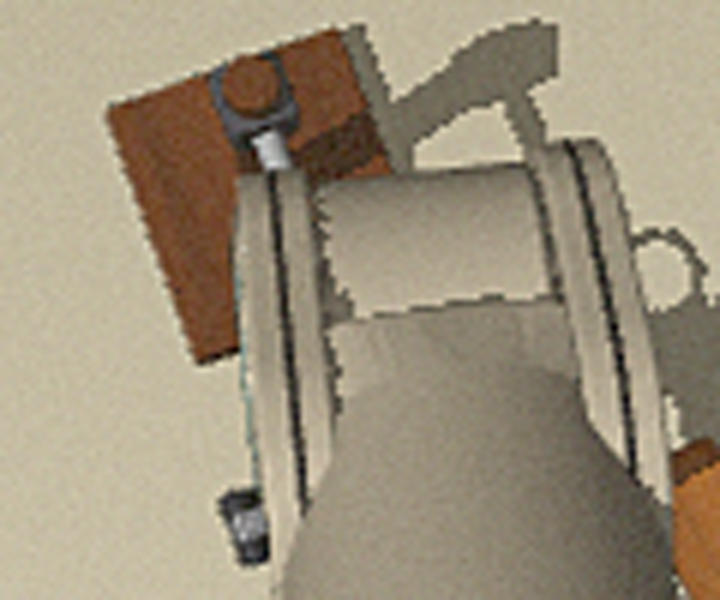

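View pics/h1scene.png

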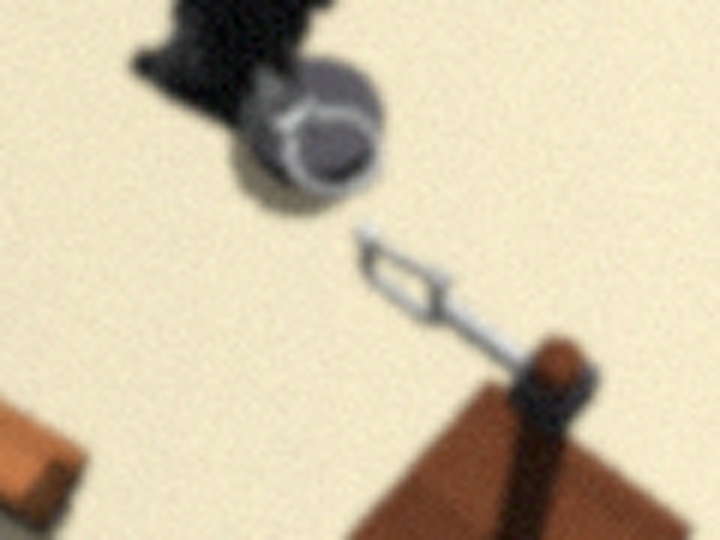

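```bash
cat > ring.py <<'E'
from h import *
from scipy.optimize import least_squares
def cl(d,c):
    v,u=np.mgrid[0:384,0:512]
    p=np.stack([(u-c['cx'])/c['fx']*d,-(v-c['cy'])/c['fy']*d,-d],-1)
    return p@rot(c).T+np.array(c['xyz'])
def ring(d,guess,e,zlo,zhi):
    P=cl(d,get_calibration('scene'))
    s=(P[...,:2]-guess[:2])@e; t=(P[...,:2]-guess[:2])@np.array([-e[1],e[0]])
    m=(s>-16)&(s<28)&(abs(t)<28)&(P[...,2]>zlo)&(P[...,2]<zhi)
    q=P[m]
    f=lambda x:np.hypot(q[:,0]-x[0],q[:,1]-x[1])-19.5
    r=least_squares(f,guess[:2],loss='soft_l1')
    A=np.c_[s[m],t[m],np.ones(m.sum())];co=np.linalg.lstsq(A,q[:,2],rcond=None)[0]
    return r.x,len(q),np.abs(r.fun).mean(),q[:,2].mean(),np.degrees(co[:2]),q
E
python3 - <<'E'
from ring import *
d=np.load('scene2.npz')['d'];st=telemetry.read_state()
M=R.from_euler('xyz',st['tool_rot']).as_matrix();e=np.cross(M[:,0],[0,0,1])[:2]
T=st['eef_pos']
g=T[:2]+e*41
c,n,er,z,tilt,q=ring(d,g,e,200,270)
print(e,c,n,er,z,tilt, 'rel TCP along/lat',(c-T[:2])@e,(c-T[:2])@[-e[1],e[0]],'dz',z-T[2])
far=c+19.5*e
print('far',far)
ex=np.array([np.cos(np.radians(20.2)),np.sin(np.radians(20.2))])
p0=np.array([709.1,-2.6])
print('far s,t',(far-p0)@ex,(far-p0)@[-ex[1],ex[0]])
# hook pts t
P=cl(d,get_calibration('scene'))
s=(P[...,:2]-p0)@ex;t=(P[...,:2]-p0)@[-ex[1],ex[0]]
m=(s>-115)&(s<-60)&(abs(t)<12)&(P[...,2]>160)&(P[...,2]<220)
for a,b in((-112,-100),(-100,-70),(-70,-58)):
    k=m&(s>a)&(s<b);print(a,k.sum(),t[k].mean(),t[k].min(),t[k].max())
k=m&(P[...,2]>201)&(s<-98);print('knob',s[k].min(),s[k].max(),s[k].mean(),t[k].mean(),np.sort(P[...,2][k])[-8:])
E
```

```text
[0.93738185 0.34829976] [585.25244039 -41.87617189] 87 1.3889693717709564 240.78478361000623 [-15.76521806   4.21084567] rel TCP along/lat 44.977159133825786 0.20294735715572107 dz 5.01332368665507
far [603.53138655 -35.08432651]
far s,t -110.29218658026298 5.966338315182344
-112 28 0.9072581399327717 -3.3457291938841722 6.36747124036583
-100 48 1.2441526972280637 -1.733450970522926 4.921326195096309
-70 32 0.08824242656250908 -4.441674210601288 6.399722297377805
knob -109.8220637320998 -98.77052074376459 -105.01310443619238 1.3075450758748306 [205.27576128 205.38468475 205.51922756 205.85655907 206.81088631
 207.36355216 207.9579507  209.3292771 ]
```

```bash
python3 - <<'E'
from ring import *
d=np.load('scene2.npz')['d'];T=np.array([543.1,-57.8]);e=np.array([.9374,.3483])
P=cl(d,get_calibration('scene'))
s=(P[...,:2]-T)@e;t=(P[...,:2]-T)@[-e[1],e[0]]
m=(s>10)&(s<80)&(abs(t)<30)&(P[...,2]>195)&(P[...,2]<290)
o=np.argsort(s[m])
print([(int(a),int(b),int(c)) for a,b,c in np.c_[s[m],t[m],P[m][:,2]][o]])
E
```

```text
[(10, -23, 279), (10, 16, 250), (10, -11, 270), (10, 16, 288), (10, -15, 255), (10, -19, 284), (10, -23, 284), (10, -11, 261), (10, 16, 241), (10, -23, 288), (10, 20, 284), (10, -15, 266), (10, -16, 261), (10, -16, 247), (10, -11, 280), (10, -12, 256), (10, -11, 289), (10, -15, 289), (10, 16, 256), (10, -19, 280), (10, -19, 289), (10, -12, 242), (10, 7, 252), (10, 15, 276), (10, -8, 252), (10, 23, 281), (10, 11, 257), (11, 15, 281), (11, -20, 277), (11, -16, 286), (11, -9, 229), (11, 2, 254), (11, 11, 263), (11, 14, 287), (11, -17, 283), (11, 18, 283), (11, 22, 288), (12, -13, 288), (12, -18, 280), (12, -10, 247), (12, 9, 252), (12, 5, 252), (12, -11, 253), (12, -11, 243), (13, 16, 282), (13, -3, 253), (13, -11, 239), (13, -7, 254), (13, 0, 254), (14, 0, 251), (14, 3, 251), (14, 7, 252), (14, -9, 252), (14, -5, 252), (14, -9, 238), (14, -9, 233), (15, -9, 243), (16, -10, 251), (16, -3, 252), (16, 0, 252), (17, 8, 253), (17, -8, 253), (17, 3, 254), (18, -5, 251), (18, -9, 231), (18, 2, 251), (18, 10, 252), (18, -9, 242), (19, -2, 253), (19, 5, 253), (19, -10, 249), (19, -10, 239), (19
[... 1161 characters left out ...]
16, 243), (51, 20, 244), (51, -16, 241), (52, 19, 242), (54, -15, 241), (55, 15, 243), (56, -13, 242), (56, 14, 241), (58, -8, 241), (58, -16, 242), (58, 16, 246), (59, -13, 245), (59, 14, 244), (59, 10, 244), (60, -6, 241), (60, 10, 241), (60, 14, 241), (60, -15, 242), (60, -11, 244), (62, -5, 242), (62, 3, 242), (62, -9, 243), (62, 11, 242), (63, -2, 244), (63, 5, 245), (63, 1, 240), (64, -7, 241), (64, 8, 241), (65, -4, 244), (65, -6, 205), (65, -2, 205), (65, 3, 245), (66, -9, 205), (67, -5, 205), (67, -1, 207), (68, -6, 198), (68, -7, 204), (69, 0, 205), (69, -4, 207), (71, -6, 206), (71, -6, 201), (71, -2, 201), (72, -3, 209), (73, -4, 201), (74, -5, 198), (76, -3, 202), (77, -5, 202)]
```

>>> arm_command(rot=[[0, 0, 0], [0, 0, 0], [0, 0, 0], [0, 0, 0]], slide=[[10, 1, 0], [7, 1, -5], [2, 0, -5], [0, 0, 0]], gripper=[10, 10, 10, 10])

```text
clock: 4.77
eef_pos: [564.4, -52.3, 225.4]
tool_rot: [-3.141, -0.002, 1.93]
force: [-0.6, -0.7, -0.2]
width: 20.5
```

```bash
cat > hk.py <<'E'
from h import *
s=telemetry.read_state()
M=R.from_euler('xyz',s['tool_rot']).as_matrix()
y=np.radians(20.2);ex=np.array([np.cos(y),np.sin(y)]);ey=np.array([-ex[1],ex[0]])
e3=np.cross(M[:,0],-M[:,2]); up=-M[:,2]
far=s['eef_pos']+62*e3+5.5*up
p0=np.array([709.1,-2.6]); mid=-84
F=s['force'];hs=(far[:2]-p0)@ex-mid;ht=(far[:2]-p0)@ey-1
print('t',round(s['clock'],2),'wire in hook frame x %.1f y %.1f z %.1f'%(hs,ht,far[2]-167.5),'F hook x %.1f y %.1f z %.1f'%(F[:2]@ex,F[:2]@ey,F[2]),'yaw %.1f'%np.degrees(np.arctan2(e3[1],e3[0])),'pitch %.1f'%np.degrees(np.arcsin(e3[2])),'roll %.1f'%np.degrees(M[2,0]),'eef',s['eef_pos'].round(1),'w %.1f'%s['width'],'T',s['torque'].round(2))
E
python3 hk.py
```

```text
t 4.77 wire in hook frame x -7.0 y 2.8 z 63.4 F hook x -0.8 y -0.4 z -0.2 yaw 20.6 pitch -0.0 roll 0.1 eef [564.4 -52.3 225.4] w 20.5 T [-0.03 -0.    0.03]
```

>>> arm_command(rot=[[0, 0, 0], [0, 0, 0], [0, 0, 0], [0, 0, 0], [0, 0, 0]], slide=[[-1, -3, -5], [0, 0, -5], [0, 0, -4], [0, 0, -2], [0, 0, 0]], gripper=[10, 10, 10, 10, 10])

```text
clock: 5.18
eef_pos: [562.5, -55.2, 206.4]
tool_rot: [-3.139, -0.003, 1.93]
force: [0.2, 0.1, -1.4]
width: 20.6
```

```bash
python3 hk.py; python3 - <<'E'
from h import *
im,D=get_image('scene');np.savez('scene3.npz',im=im,d=D);save('h3.png',cv2.resize(np.clip(im[180:250,240:320]*1.4,0,255).astype(np.uint8),None,fx=8,fy=8,interpolation=cv2.INTER_CUBIC)[:600])
E
```

```text
t 5.18 wire in hook frame x -9.8 y 0.6 z 44.3 F hook x 0.2 y 0.0 z -1.4 yaw 20.6 pitch -0.2 roll 0.2 eef [562.5 -55.2 206.4] w 20.6 T [-0.05 -0.02 -0.03]
```

View pics/h3.png

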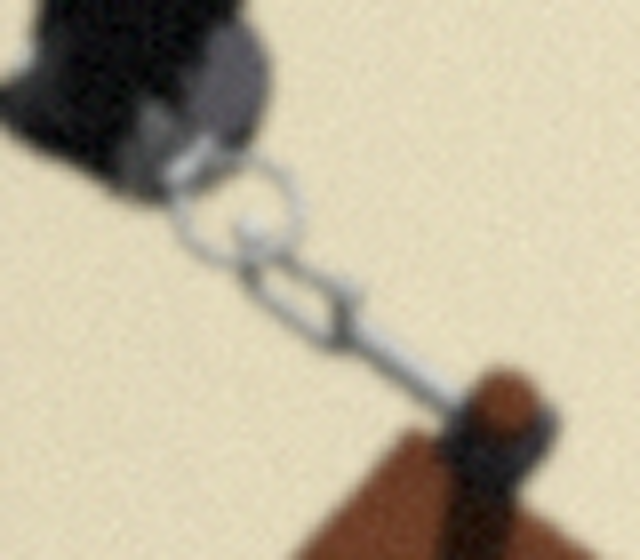

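The knob at crop (252,230) sits inside the ring, and the ring's far wire is over the gate near (275,262). I'll lower gently to feel for the gate.

>>> arm_command(rot=[[0, 0, 0], [0, 0, 0], [0, 0, 0], [0, 0, 0], [0, 0, 0]], slide=[[0, 0, -1], [0, 0, -1], [0, 0, -1], [0, 0, -1], [0, 0, 0]], gripper=[10, 10, 10, 10, 10])

```text
clock: 5.65
eef_pos: [562.9, -55.5, 203.0]
tool_rot: [-3.14, -0.002, 1.93]
force: [0.2, -0.4, -1.2]
width: 20.6
```

```bash
python3 hk.py
```

```text
t 5.65 wire in hook frame x -9.5 y 0.2 z 40.9 F hook x 0.1 y -0.4 z -1.2 yaw 20.6 pitch -0.1 roll 0.1 eef [562.9 -55.5 203. ] w 20.6 T [ 0.01 -0.01  0.02]
```

>>> arm_command(rot=[[0, 0, 0], [0, 0, 0], [0, 0, 0], [0, 0, 0]], slide=[[0, 0, -1], [0, 0, -0.7], [0, 0, -0.7], [0, 0, 0]], gripper=[10, 10, 10, 10])

```text
clock: 5.98
eef_pos: [563.0, -55.5, 200.6]
tool_rot: [-3.14, -0.002, 1.93]
force: [-0.4, 0.1, -1.6]
width: 20.6
```

```bash
python3 hk.py
```

```text
t 5.98 wire in hook frame x -9.3 y 0.2 z 38.5 F hook x -0.3 y 0.3 z -1.6 yaw 20.6 pitch -0.1 roll 0.1 eef [563.  -55.5 200.6] w 20.6 T [ 0.04  0.04 -0.01]
```

>>> arm_command(rot=[[0, 0, 0], [0, 0, 0], [0, 0, 0]], slide=[[0, 0, -0.7], [0, 0, -0.7], [0, 0, 0]], gripper=[10, 10, 10])

```text
clock: 6.23
eef_pos: [563.2, -55.5, 199.4]
tool_rot: [-3.141, -0.002, 1.93]
force: [-0.3, -0.7, 0.9]
width: 20.4
```

```bash
python3 hk.py
```

```text
t 6.23 wire in hook frame x -9.2 y 0.1 z 37.3 F hook x -0.5 y -0.5 z 0.9 yaw 20.6 pitch -0.0 roll 0.1 eef [563.2 -55.5 199.4] w 20.4 T [0.06 0.04 0.05]
```

>>> arm_command(rot=[[0, 0, 0], [0, 0, 0], [0, 0, 0]], slide=[[-0.9, -0.35, 0.2], [-0.9, -0.35, 0], [0, 0, 0]], gripper=[10, 10, 10])

```text
clock: 6.48
eef_pos: [561.4, -56.2, 199.7]
tool_rot: [-3.141, -0.001, 1.93]
force: [0.1, 0.2, -1.2]
width: 20.4
```

```bash
python3 hk.py
```

```text
t 6.48 wire in hook frame x -11.1 y 0.1 z 37.7 F hook x 0.2 y 0.1 z -1.2 yaw 20.6 pitch -0.0 roll 0.1 eef [561.4 -56.2 199.7] w 20.4 T [-0.02 -0.04 -0.02]
```

>>> arm_command(rot=[[0, 0, 0], [0, 0, 0], [0, 0, 0]], slide=[[-0.9, -0.35, -0.3], [-0.9, -0.35, 0], [0, 0, 0]], gripper=[10, 10, 10])

```text
clock: 6.73
eef_pos: [559.1, -57.0, 199.1]
tool_rot: [-3.141, -0.002, 1.93]
force: [-0.8, 0.1, -1.5]
width: 20.4
```

```bash
python3 hk.py
```

```text
t 6.73 wire in hook frame x -13.5 y 0.1 z 37.1 F hook x -0.7 y 0.4 z -1.5 yaw 20.6 pitch -0.1 roll 0.1 eef [559.1 -57.  199.1] w 20.4 T [-0.02  0.02 -0.05]
```

>>> arm_command(rot=[[0, 0, 0], [0, 0, 0], [0, 0, 0]], slide=[[-0.7, -0.25, -0.3], [-0.5, -0.2, 0], [0, 0, 0]], gripper=[10, 10, 10])

```text
clock: 6.98
eef_pos: [557.7, -57.6, 198.7]
tool_rot: [-3.14, -0.002, 1.93]
force: [-0.7, -0.9, -0.8]
width: 20.3
```

```bash
python3 hk.py
```

```text
t 6.98 wire in hook frame x -15.1 y 0.0 z 36.6 F hook x -1.0 y -0.6 z -0.8 yaw 20.6 pitch -0.1 roll 0.1 eef [557.7 -57.6 198.7] w 20.3 T [-0.04  0.01  0.04]
```

>>> arm_command(rot=[[0, 0, 0], [0, 0, 0], [0, 0, 0]], slide=[[-0.6, -0.2, 0], [-0.5, -0.2, 0], [0, 0, 0]], gripper=[10, 10, 10])

```text
clock: 7.23
eef_pos: [556.5, -58.0, 198.7]
tool_rot: [-3.14, -0.002, 1.93]
force: [-0.2, 0.3, -0.7]
width: 20.5
```

```bash
python3 hk.py
```

```text
t 7.23 wire in hook frame x -16.4 y 0.1 z 36.6 F hook x -0.1 y 0.4 z -0.7 yaw 20.6 pitch -0.1 roll 0.1 eef [556.5 -58.  198.7] w 20.5 T [0.02 0.   0.07]
```

>>> arm_command(rot=[[0, 0, 0], [0, 0, 0], [0, 0, 0]], slide=[[-0.6, -0.2, -0.3], [-0.5, -0.2, 0], [0, 0, 0]], gripper=[10, 10, 10])

```text
clock: 7.48
eef_pos: [555.6, -58.4, 198.4]
tool_rot: [-3.141, -0.002, 1.93]
force: [-0.1, -0.0, -0.3]
width: 20.5
```

```bash
python3 hk.py; python3 - <<'E'
from h import *
im,D=get_image('scene');np.savez('scene4.npz',im=im,d=D);save('h4.png',cv2.resize(np.clip(im[190:240,250:310]*1.4,0,255).astype(np.uint8),None,fx=12,fy=12,interpolation=cv2.INTER_CUBIC)[:600])
E
```

```text
t 7.48 wire in hook frame x -17.3 y 0.1 z 36.4 F hook x -0.1 y 0.0 z -0.3 yaw 20.6 pitch -0.0 roll 0.1 eef [555.6 -58.4 198.4] w 20.5 T [ 0.03 -0.02  0.05]
```

View pics/h4.png

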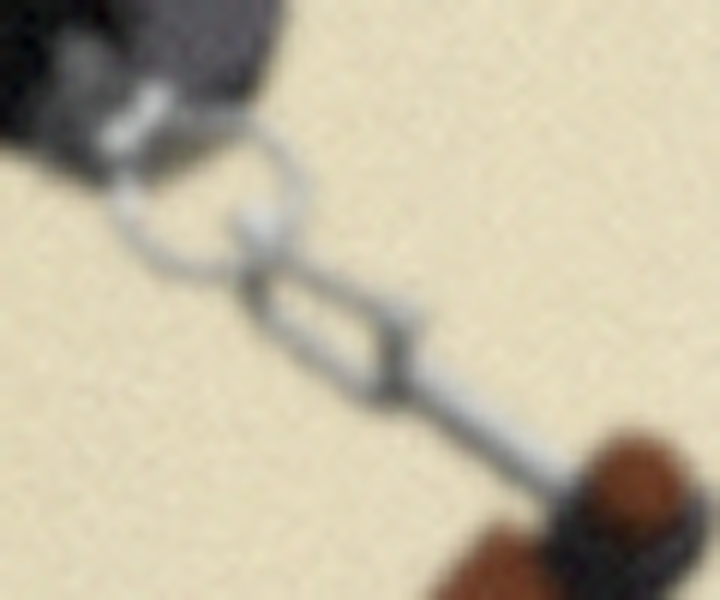

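>>> arm_command(rot=[[0, 0, 0], [0, 0, 0], [0, 0, 0]], slide=[[-0.7, -0.25, 0], [-0.7, -0.25, 0], [-0.5, -0.2, 0]], gripper=[10, 10, 10])

```text
clock: 7.78
eef_pos: [555.4, -58.4, 198.7]
tool_rot: [3.138, -0.001, 1.93]
force: [1.7, 1.2, -2.4]
width: 20.6
```

```bash
python3 hk.py
```

```text
t 7.78 wire in hook frame x -17.5 y 0.2 z 36.9 F hook x 2.0 y 0.5 z -2.4 yaw 20.6 pitch 0.2 roll 0.1 eef [555.4 -58.4 198.7] w 20.6 T [ 0.16 -0.37  0.05]
```

>>> arm_command(rot=[[0, 0, 0], [0, 0, 0], [0, 0, 0], [0, 0, 0]], slide=[[0.4, 0.1, -1], [0, 0, -1], [0, 0, -1], [0, 0, -1]], gripper=[10, 10, 10, 10])

```text
clock: 8.12
eef_pos: [555.7, -58.4, 195.1]
tool_rot: [3.138, -0.001, 1.93]
force: [0.2, 1.0, 0.2]
width: 20.6
```

```bash
python3 hk.py
```

```text
t 8.12 wire in hook frame x -17.2 y -0.0 z 33.3 F hook x 0.6 y 0.9 z 0.2 yaw 20.6 pitch 0.2 roll 0.0 eef [555.7 -58.4 195.1] w 20.6 T [ 0.16 -0.14  0.02]
```

>>> arm_command(rot=[[0, 0, 0], [0, 0, 0], [0, 0, 0], [0, 0, 0]], slide=[[0, 0, -1.2], [0, 0, -1.2], [0, 0, -1.2], [0, 0, -1.2]], gripper=[10, 10, 10, 10])

```text
clock: 8.45
eef_pos: [556.6, -58.3, 190.7]
tool_rot: [3.136, 0.0, 1.93]
force: [0.6, 0.3, 2.2]
width: 20.7
```

```bash
python3 hk.py
```

```text
t 8.45 wire in hook frame x -16.4 y -0.2 z 29.1 F hook x 0.6 y 0.1 z 2.2 yaw 20.6 pitch 0.3 roll -0.0 eef [556.6 -58.3 190.7] w 20.7 T [ 0.08 -0.16  0.02]
```

>>> arm_command(rot=[[0, 0, 0], [0, 0, 0], [0, 0, 0], [0, 0, 0]], slide=[[-0.7, -0.2, -1.2], [-0.3, -0.1, -1.2], [-0.3, -0.1, -1.2], [-0.3, -0.1, -1.2]], gripper=[10, 10, 10, 10])

```text
clock: 8.78
eef_pos: [555.3, -59.0, 185.9]
tool_rot: [3.135, 0.001, 1.93]
force: [0.4, 0.9, 2.1]
width: 20.4
```

```bash
python3 hk.py
```

```text
t 8.78 wire in hook frame x -17.8 y -0.4 z 24.3 F hook x 0.6 y 0.7 z 2.1 yaw 20.6 pitch 0.4 roll -0.0 eef [555.3 -59.  185.9] w 20.4 T [ 0.15 -0.35 -0.02]
```

>>> arm_command(rot=[[0, 0, 0], [0, 0, 0], [0, 0, 0], [0, 0, 0]], slide=[[0, 0, -1.2], [-0.1, 0, -1.2], [-0.1, 0, -1.2], [-0.1, 0, -1.2]], gripper=[10, 10, 10, 10])

```text
clock: 9.12
eef_pos: [555.5, -59.1, 180.7]
tool_rot: [3.134, 0.001, 1.93]
force: [1.7, 0.3, 0.4]
width: 20.8
```

```bash
python3 hk.py
```

```text
t 9.12 wire in hook frame x -17.7 y -0.6 z 19.2 F hook x 1.7 y -0.3 z 0.4 yaw 20.6 pitch 0.5 roll -0.1 eef [555.5 -59.1 180.7] w 20.8 T [ 0.17 -0.38  0.01]
```

>>> arm_command(rot=[[0, 0, 0], [0, 0, 0], [0, 0, 0], [0, 0, 0], [0, 0, 0]], slide=[[0, 0, -1.5], [0.2, 0, -1.5], [0.2, 0.1, -1.5], [0.2, 0.1, -1.5], [0, 0, -0.5]], gripper=[10, 10, 10, 10, 10])

```text
clock: 9.53
eef_pos: [555.3, -58.6, 172.1]
tool_rot: [3.136, -0.0, 1.93]
force: [1.2, -0.3, -0.6]
width: 20.7
```

```bash
python3 hk.py; python3 - <<'E'
from h import *
im,D=get_image('scene');save('h5.png',cv2.resize(np.clip(im[190:240,250:310]*1.4,0,255).astype(np.uint8),None,fx=12,fy=12,interpolation=cv2.INTER_CUBIC)[:600])
E
```

```text
t 9.53 wire in hook frame x -17.7 y -0.0 z 10.4 F hook x 1.1 y -0.7 z -0.6 yaw 20.6 pitch 0.3 roll 0.0 eef [555.3 -58.6 172.1] w 20.7 T [ 0.08 -0.35 -0.05]
```

View pics/h5.png

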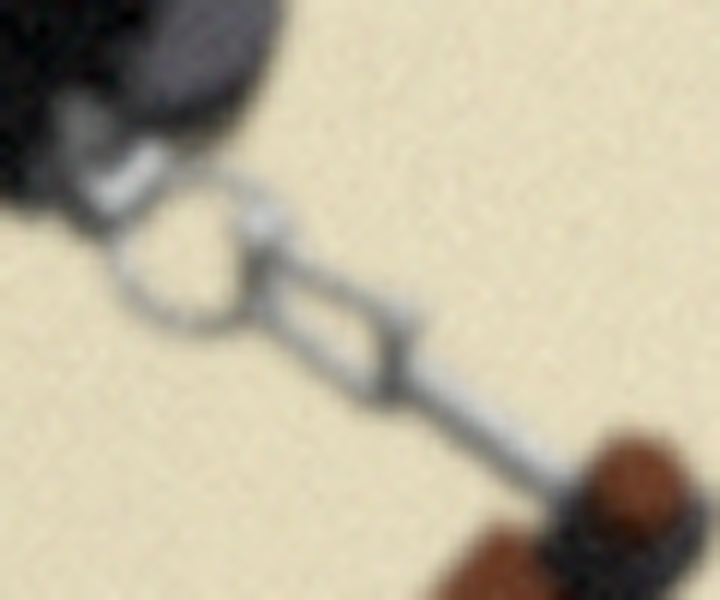

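The ring is inside the hook and the gate bar runs back up to the knob at (270,245), so it looks shut. Next I lower the ring to the bottom bar.

>>> arm_command(rot=[[0, 0, 0], [0, 0, 0], [0, 0, 0], [0, 0, 0]], slide=[[0.8, 0.3, -1], [0.2, 0.1, -1], [0, 0, -1], [0, 0, -0.8]], gripper=[10, 10, 10, 10])

```text
clock: 9.92
eef_pos: [555.4, -58.4, 167.6]
tool_rot: [3.138, -0.001, 1.93]
force: [0.9, 0.1, 0.1]
width: 20.6
```

```bash
python3 hk.py
```

```text
t 9.92 wire in hook frame x -17.6 y 0.1 z 5.8 F hook x 0.8 y -0.2 z 0.1 yaw 20.6 pitch 0.2 roll 0.0 eef [555.4 -58.4 167.6] w 20.6 T [ 0.12 -0.18 -0.  ]
```

>>> arm_command(rot=[[0, 0, 0], [0, 0, 0], [0, 0, 0]], slide=[[1, 0.4, -0.7], [0.5, 0.2, -0.7], [0, 0, -0.5]], gripper=[10, 10, 10])

```text
clock: 10.17
eef_pos: [556.3, -58.1, 165.8]
tool_rot: [3.14, -0.001, 1.93]
force: [-1.0, -0.6, 4.3]
width: 20.7
```

```bash
python3 hk.py
```

```text
t 10.17 wire in hook frame x -16.6 y 0.0 z 3.9 F hook x -1.1 y -0.2 z 4.3 yaw 20.6 pitch 0.1 roll 0.0 eef [556.3 -58.1 165.8] w 20.7 T [ 0.08 -0.06  0.07]
```

>>> arm_command(rot=[[0, 0, 0], [0, 0, 0], [0, 0, 0], [0, 0, 0], [0, 0, 0]], slide=[[0.8, 0.3, 3], [0.8, 0.3, 4], [0, 0, 4], [0, 0, 3], [0, 0, 1]], gripper=[10, 10, 10, 10, 10])

```text
clock: 10.58
eef_pos: [557.2, -57.6, 181.6]
tool_rot: [-3.141, -0.001, 1.93]
force: [0.4, -0.6, -1.0]
width: 20.4
```

```bash
python3 hk.py
```

```text
t 10.58 wire in hook frame x -15.6 y 0.2 z 19.6 F hook x 0.2 y -0.7 z -1.0 yaw 20.6 pitch -0.0 roll 0.1 eef [557.2 -57.6 181.6] w 20.4 T [-0.03 -0.01 -0.  ]
```

>>> arm_command(rot=[[0, 0, 0], [0, 0, 0], [0, 0, 0], [0, 0, 0]], slide=[[0, 0, 1.5], [0, 0, 1], [0, 0, 1], [0, 0, 0.5]], gripper=[10, 10, 10, 10])

```text
clock: 10.92
eef_pos: [557.1, -57.7, 186.3]
tool_rot: [-3.142, -0.001, 1.93]
force: [0.3, 0.7, -0.4]
width: 20.6
```

```bash
python3 hk.py
```

```text
t 10.92 wire in hook frame x -15.7 y 0.1 z 24.3 F hook x 0.5 y 0.5 z -0.4 yaw 20.6 pitch -0.0 roll 0.1 eef [557.1 -57.7 186.3] w 20.6 T [0.02 0.05 0.02]
```

>>> arm_command(rot=[[0, 0, 0], [0, 0, 0], [0, 0, 0]], slide=[[0, 0, 0.7], [0, 0, 0.7], [0, 0, 0.6]], gripper=[10, 10, 10])

```text
clock: 11.17
eef_pos: [556.8, -57.7, 188.0]
tool_rot: [-3.141, -0.001, 1.93]
force: [0.9, 0.5, -3.4]
width: 20.5
```

```bash
python3 hk.py
```

```text
t 11.17 wire in hook frame x -15.9 y 0.2 z 26.0 F hook x 1.1 y 0.2 z -3.4 yaw 20.6 pitch -0.0 roll 0.1 eef [556.8 -57.7 188. ] w 20.5 T [-0.06 -0.07 -0.05]
```

>>> arm_command(rot=[[0, 0, 0], [0, 0, 0]], slide=[[0, 0, 0.9], [0, 0, 1.0]], gripper=[10, 10])

```text
clock: 11.33
eef_pos: [556.8, -57.6, 189.2]
tool_rot: [-3.141, -0.002, 1.93]
force: [3.0, 0.5, -6.9]
width: 20.4
```

```bash
python3 hk.py
```

```text
t 11.33 wire in hook frame x -16.0 y 0.3 z 27.1 F hook x 3.0 y -0.6 z -6.9 yaw 20.6 pitch -0.1 roll 0.1 eef [556.8 -57.6 189.2] w 20.4 T [-0.11 -0.2  -0.01]
```

>>> arm_command(rot=[[0, 0, 0], [0, 0, 0]], slide=[[0.4, 0.1, 0.8], [0.2, 0.1, 0.9]], gripper=[10, 10])

```text
clock: 11.5
eef_pos: [556.7, -57.6, 189.8]
tool_rot: [-3.139, -0.003, 1.93]
force: [3.9, 0.5, -8.6]
width: 20.6
```

```bash
python3 hk.py
```

```text
t 11.5 wire in hook frame x -15.9 y 0.4 z 27.6 F hook x 3.8 y -0.9 z -8.6 yaw 20.6 pitch -0.2 roll 0.2 eef [556.7 -57.6 189.8] w 20.6 T [-0.23 -0.23 -0.08]
```

>>> arm_command(rot=[[0, 0, 0], [0, 0, 0]], slide=[[0.3, 0.1, 0.4], [0, 0, 0.4]], gripper=[10, 10])

```text
clock: 11.67
eef_pos: [556.7, -57.5, 189.7]
tool_rot: [-3.137, -0.003, 1.93]
force: [2.8, 0.1, -7.8]
width: 20.4
```

```bash
python3 hk.py; python3 - <<'E'
from h import *
im,D=get_image('scene');save('h6.png',cv2.resize(np.clip(im[190:240,250:310]*1.4,0,255).astype(np.uint8),None,fx=12,fy=12,interpolation=cv2.INTER_CUBIC)[:600])
E
```

```text
t 11.67 wire in hook frame x -15.9 y 0.4 z 27.5 F hook x 2.6 y -0.8 z -7.8 yaw 20.6 pitch -0.2 roll 0.2 eef [556.7 -57.5 189.7] w 20.4 T [-0.05 -0.29 -0.06]
```

View pics/h6.png

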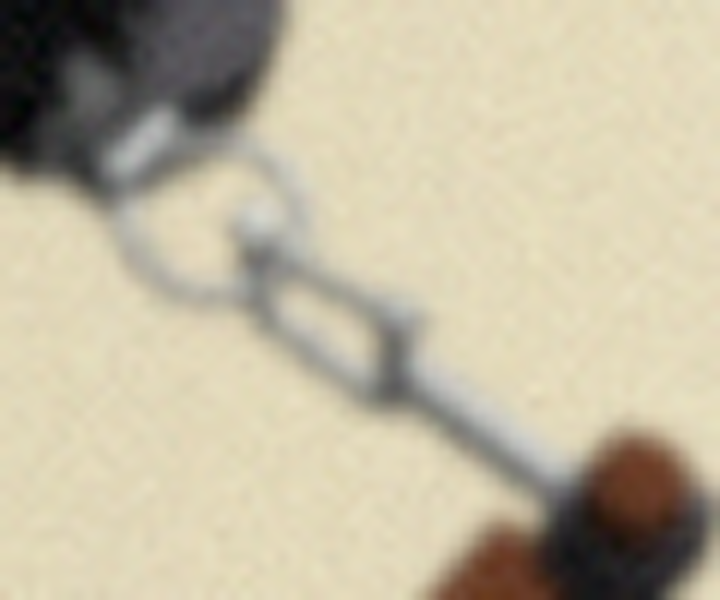

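>>> arm_command(rot=[[0, 0, 0], [0, 0, 0], [0, 0, 0], [0, 0, 0], [0, 0, 0]], slide=[[0.5, 0.2, -2], [1.5, 0.5, -3], [1.5, 0.5, -3], [1, 0.4, -3], [0, 0, -1]], gripper=[10, 10, 10, 10, 10])

```text
clock: 12.13
eef_pos: [562.3, -55.8, 179.1]
tool_rot: [-3.14, -0.002, 1.929]
force: [-0.0, -0.5, -1.3]
width: 20.6
```

```bash
python3 hk.py
```

```text
t 12.13 wire in hook frame x -10.1 y 0.1 z 17.0 F hook x -0.2 y -0.5 z -1.3 yaw 20.5 pitch -0.1 roll 0.1 eef [562.3 -55.8 179.1] w 20.6 T [ 0.   -0.   -0.02]
```

>>> arm_command(rot=[[1.4, -3.75, 0], [1.4, -3.75, 0], [0, 0, 0]], slide=[[0.5, 0.2, -5], [0.8, 0.3, -5], [0, 0, 0]], gripper=[10, 10, 10])

```text
clock: 12.38
eef_pos: [565.5, -53.8, 169.2]
tool_rot: [2.996, -0.001, 1.932]
force: [-1.9, -0.4, -1.4]
width: 20.5
```

```bash
sed -i 's/mid=-84/mid=-87.5/; s/far\[2\]-167.5/far[2]-165.4/' hk.py; python3 hk.py
```

```text
t 12.38 wire in hook frame x -4.4 y 1.0 z 18.2 F hook x -1.9 y 0.3 z -1.4 yaw 20.7 pitch 8.3 roll 0.0 eef [565.5 -53.8 169.2] w 20.5 T [-0.1   0.33 -0.06]
```

>>> arm_command(rot=[[1.4, -3.75, 0], [1.4, -3.75, 0], [0, 0, 0]], slide=[[-1, -0.8, -5], [0.3, 0, -5], [0, 0, 0]], gripper=[10, 10, 10])

```text
clock: 12.63
eef_pos: [566.5, -53.9, 160.3]
tool_rot: [2.853, 0.001, 1.933]
force: [-0.5, -1.2, -1.3]
width: 20.6
```

```bash
 python3 hk.py
```

```text
t 12.63 wire in hook frame x -6.2 y 0.7 z 17.8 F hook x -0.9 y -0.9 z -1.3 yaw 20.8 pitch 16.5 roll -0.0 eef [566.5 -53.9 160.3] w 20.6 T [-0.15  0.41 -0.01]
```

>>> arm_command(rot=[[1.4, -3.75, 0], [1.4, -3.75, 0], [1.4, -3.75, 0], [0, 0, 0]], slide=[[1, 0.2, -4.8], [1.4, 0.4, -4.5], [1.6, 0.5, -4.3], [0, 0, 0]], gripper=[10, 10, 10, 10])

```text
clock: 12.97
eef_pos: [566.6, -63.5, 149.7]
tool_rot: [2.806, 0.022, 1.925]
force: [-0.0, -1.0, -1.6]
width: 20.4
```

```bash
 python3 hk.py
```

```text
t 12.97 wire in hook frame x -10.5 y -8.2 z 9.9 F hook x -0.4 y -0.9 z -1.6 yaw 20.8 pitch 19.2 roll -1.3 eef [566.6 -63.5 149.7] w 20.4 T [-0.12  0.41  0.  ]
```

```bash
 python3 st.py
```

```text
12.97 [566.6 -63.5 149.7] x [-0.347  0.938 -0.022] z [ 0.316  0.095 -0.944] yawx 110.31 F [-0.04 -0.97 -1.56] T [-0.12  0.41  0.  ] w 20.4 q [ 0.53  0.59 -0.55  2.11  0.7   0.26  1.37]
```

>>> arm_command(rot=[[0.5, 2.3, 0], [0, 0, 0], [0, 0, 0]], slide=[[-2, 5, 3], [0, 2, 1], [0, 0, 0]], gripper=[10, 10, 10])

```text
clock: 13.22
eef_pos: [567.3, -57.1, 154.9]
tool_rot: [2.845, 0.001, 1.923]
force: [-0.8, -0.2, -1.3]
width: 20.3
```

```bash
 python3 hk.py;python3 st.py
```

```text
t 13.22 wire in hook frame x -6.8 y -3.2 z 12.9 F hook x -0.8 y 0.1 z -1.3 yaw 20.2 pitch 17.0 roll -0.1 eef [567.3 -57.1 154.9] w 20.3 T [-0.09  0.35  0.01]
13.22 [567.3 -57.1 154.9] x [-0.345  0.939 -0.001] z [ 0.275  0.1   -0.956] yawx 110.19 F [-0.79 -0.22 -1.28] T [-0.09  0.35  0.01] w 20.3 q [ 0.56  0.6  -0.62  2.06  0.64  0.36  1.41]
```

>>> arm_command(rot=[[0, 0, 0], [0, 0, 0], [0, 0, 0], [0, 0, 0]], slide=[[-2, 0.8, -2], [-1.5, 0.5, -2], [-0.5, 0, -1.2], [0, 0, -0.6]], gripper=[10, 10, 10, 10])

```text
clock: 13.55
eef_pos: [564.6, -55.3, 149.6]
tool_rot: [2.844, 0.005, 1.924]
force: [-0.3, -0.5, -0.6]
width: 20.6
```

```bash
 python3 hk.py
```

```text
t 13.55 wire in hook frame x -8.7 y -0.4 z 7.6 F hook x -0.5 y -0.3 z -0.6 yaw 20.3 pitch 17.0 roll -0.3 eef [564.6 -55.3 149.6] w 20.6 T [-0.14  0.27  0.02]
```

>>> arm_command(rot=[[0, 0, 0], [0, 0, 0], [0, 0, 0]], slide=[[-0.8, -0.3, -0.8], [0, 0, -0.8], [0, 0, -0.3]], gripper=[10, 20, 20.5])

```text
clock: 13.8
eef_pos: [563.6, -55.4, 147.7]
tool_rot: [2.844, 0.006, 1.925]
force: [-1.4, 0.1, 2.3]
width: 20.9
```

```bash
 python3 hk.py
```

```text
t 13.8 wire in hook frame x -9.6 y -0.1 z 5.8 F hook x -1.3 y 0.6 z 2.3 yaw 20.4 pitch 17.0 roll -0.3 eef [563.6 -55.4 147.7] w 20.9 T [-0.    0.17  0.06]
```

>>> arm_command(rot=[[0, 0, 0], [0, 0, 0]], slide=[[0.4, 0.1, -1], [0.4, 0.1, -1]], gripper=[20.8, 21])

```text
clock: 13.97
eef_pos: [564.9, -55.3, 146.4]
tool_rot: [2.843, 0.007, 1.924]
force: [-1.8, -0.6, 4.9]
width: 21.0
```

```bash
 python3 hk.py
```

```text
t 13.97 wire in hook frame x -8.4 y -0.4 z 4.5 F hook x -1.9 y 0.1 z 4.9 yaw 20.4 pitch 17.1 roll -0.4 eef [564.9 -55.3 146.4] w 21.0 T [ 0.03 -0.07 -0.01]
```

>>> arm_command(rot=[[0, 0, 0], [0, 0, 0]], slide=[[0.2, 0, -0.3], [0.2, 0, -0.6]], gripper=[21.3, 21.5])

```text
clock: 14.13
eef_pos: [565.7, -55.2, 145.8]
tool_rot: [2.842, 0.007, 1.924]
force: [-1.5, -0.3, 1.3]
width: 21.4
```

```bash
 python3 hk.py
```

```text
t 14.13 wire in hook frame x -7.6 y -0.6 z 4.0 F hook x -1.5 y 0.2 z 1.3 yaw 20.4 pitch 17.2 roll -0.4 eef [565.7 -55.2 145.8] w 21.4 T [0.04 0.26 0.08]
```

>>> arm_command(rot=[[0, 0, 0], [0, 0, 0], [0, 0, 0]], slide=[[-0.5, -0.1, -1.2], [0, 0, -1.2], [0, 0, -1.2]], gripper=[21.6, 21.6, 21.6])

```text
clock: 14.38
eef_pos: [566.3, -54.9, 142.4]
tool_rot: [2.839, 0.007, 1.925]
force: [0.8, -0.1, 2.0]
width: 21.9
```

```bash
 python3 hk.py
```

```text
t 14.38 wire in hook frame x -7.0 y -0.6 z 0.7 F hook x 0.7 y -0.3 z 2.0 yaw 20.4 pitch 17.3 roll -0.4 eef [566.3 -54.9 142.4] w 21.9 T [-0.   0.1 -0. ]
```

>>> arm_command(rot=[[0, 0, 0], [0, 0, 0], [0, 0, 0], [0, 0, 0]], slide=[[-0.2, -0.1, -1.8], [0.2, 0, -1.8], [0.3, 0.1, -1.8], [0.3, 0.1, -1.8]], gripper=[21.5, 21.5, 21.5, 21.5])

```text
clock: 14.72
eef_pos: [568.2, -54.3, 134.9]
tool_rot: [2.837, 0.007, 1.925]
force: [0.5, 0.6, 3.1]
width: 21.8
```

```bash
 python3 hk.py; python3 - <<'E'
from h import *
im,D=get_image('scene');save('h7.png',cv2.resize(np.clip(im[170:240,240:310]*1.4,0,255).astype(np.uint8),None,fx=8,fy=8,interpolation=cv2.INTER_CUBIC)[:600])
E
```

```text
t 14.72 wire in hook frame x -5.1 y -0.6 z -6.7 F hook x 0.7 y 0.4 z 3.1 yaw 20.4 pitch 17.5 roll -0.4 eef [568.2 -54.3 134.9] w 21.8 T [ 0.04 -0.08  0.02]
```

View pics/h7.png

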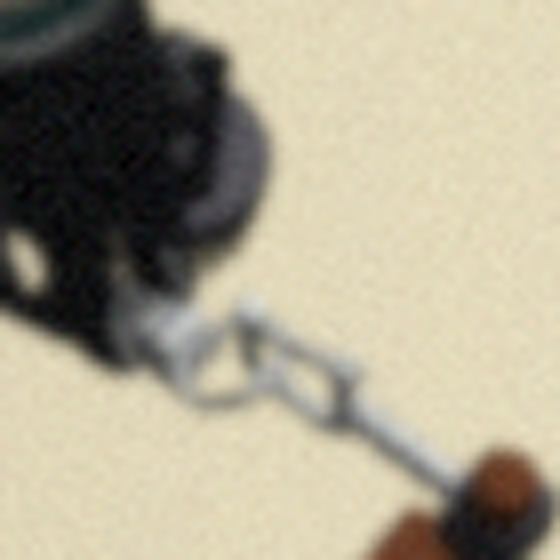

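The ring is tilting down in the loosened grip and the hook is undisturbed (ring at (220,380), knob at (250,310)). I'll go on a little before releasing.

>>> arm_command(rot=[[0, 0, 0], [0, 0, 0], [0, 0, 0], [0, 0, 0], [0, 0, 0]], slide=[[1.1, 0.4, -1.9], [1.1, 0.4, -1.9], [1.2, 0.4, -1.9], [1.2, 0.4, -1.8], [1.2, 0.4, -1.8]], gripper=[21.5, 21.5, 21.5, 21.5, 21.5])

```text
clock: 15.18
eef_pos: [573.1, -52.6, 123.7]
tool_rot: [2.84, 0.006, 1.925]
force: [-0.0, 0.6, 2.0]
width: 21.8
```

```bash
 python3 hk.py; python3 - <<'E'
from h import *
im,D=get_image('scene');save('h8.png',cv2.resize(np.clip(im[170:240,240:310]*1.4,0,255).astype(np.uint8),None,fx=8,fy=8,interpolation=cv2.INTER_CUBIC)[:600])
E
```

```text
t 15.18 wire in hook frame x 0.2 y -0.7 z -18.0 F hook x 0.2 y 0.6 z 2.0 yaw 20.4 pitch 17.3 roll -0.4 eef [573.1 -52.6 123.7] w 21.8 T [0.05 0.18 0.01]
```

View pics/h8.png

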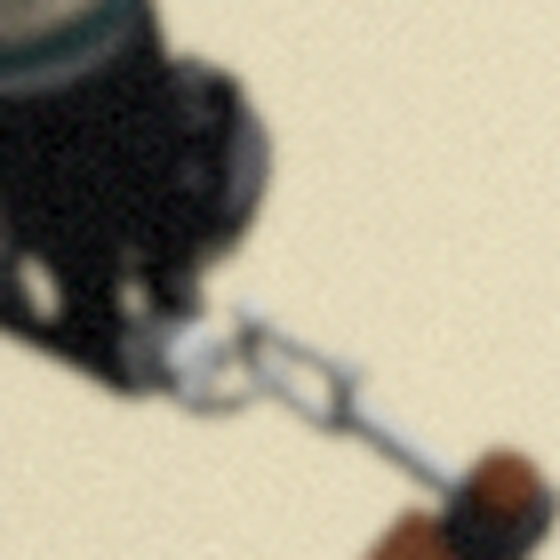

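>>> arm_command(rot=[[0, 0, 0], [0, 0, 0], [0, 0, 0], [0, 0, 0], [0, 0, 0]], slide=[[0, 0, 0], [0, 0, 0], [0, 0, 0], [0, 0, 0], [0, 0, 0]], gripper=[21.5, 85, 85, 85, 85])

```text
clock: 15.65
eef_pos: [572.1, -52.9, 122.3]
tool_rot: [2.843, 0.006, 1.924]
force: [-0.5, 0.2, -0.6]
width: 69.2
```

```bash
 python3 hk.py; python3 - <<'E'
from h import *
im,D=get_image('scene');save('h9.png',cv2.resize(np.clip(im[170:240,240:310]*1.4,0,255).astype(np.uint8),None,fx=8,fy=8,interpolation=cv2.INTER_CUBIC)[:600])
E
```

```text
t 15.65 wire in hook frame x -0.8 y -0.8 z -19.6 F hook x -0.4 y 0.4 z -0.6 yaw 20.3 pitch 17.1 roll -0.3 eef [572.1 -52.9 122.3] w 69.2 T [-0.1   0.29  0.01]
```

View pics/h9.png

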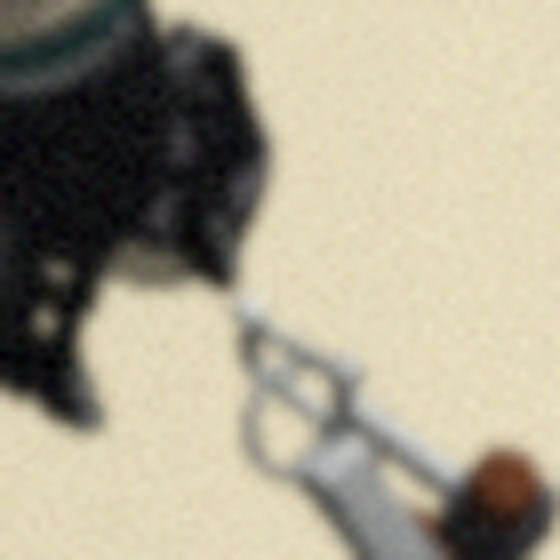

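The flashlight is free: the ring encircles the bottom bar at (280,400) and the body has swung toward the post side. I'll retreat back and up.

>>> arm_command(rot=[[0, 0, 0], [0, 0, 0], [0, 0, 0], [0, 0, 0], [0, 0, 0]], slide=[[-15, -6, 4], [-20, -7, 8], [-20, -7, 12], [-20, -7, 14], [-10, -4, 6]], gripper=[85, 85, 85, 85, 85])

```text
clock: 16.12
eef_pos: [485.5, -82.2, 166.3]
tool_rot: [2.843, 0.004, 1.929]
force: [0.0, 0.2, 0.5]
width: 85.3
```

>>> arm_command(rot=[[-0.7, 1.9, 0], [-1.4, 3.8, 0], [-1.4, 3.8, 0], [0, 0, 0], [0, 0, 0]], slide=[[-8, -3, 15], [-5, -5, 20], [0, -5, 20], [0, 0, 5], [0, 0, 0]], gripper=[85, 85, 85, 85, 85])

```text
clock: 16.53
eef_pos: [464.5, -98.3, 228.7]
tool_rot: [3.035, 0.002, 1.926]
force: [0.7, -0.5, 0.1]
width: 85.4
```

>>> arm_command(rot=[[0, 0, 0], [0, 0, 0], [0, 0, 0], [0, 0, 0], [0, 0, 0]], slide=[[0, 0, 0], [0, 0, 0], [0, 0, 0], [0, 0, 0], [0, 0, 0]], gripper=[85, 85, 85, 85, 85])

```text
clock: 16.95
eef_pos: [461.3, -98.4, 225.0]
tool_rot: [3.037, 0.001, 1.926]
force: [0.8, 0.6, 0.2]
width: 85.3
```

```bash
 python3 st.py; python3 - <<'E'
from h import *
im,D=get_image('scene');save('f1.png',cv2.resize(np.clip(im[170:270,220:330]*1.4,0,255).astype(np.uint8),None,fx=6,fy=6,interpolation=cv2.INTER_CUBIC)[:600])
im,D=get_image('top');save('f1t.png',im)
E
```

```text
16.95 [461.3 -98.4 225. ] x [-0.348  0.938 -0.001] z [ 0.098  0.036 -0.995] yawx 110.33 F [0.83 0.62 0.24] T [-0.02  0.1   0.01] w 85.3 q [ 0.84  0.47 -0.9   2.07  0.5   0.73  1.56]
```

View pics/f1.png

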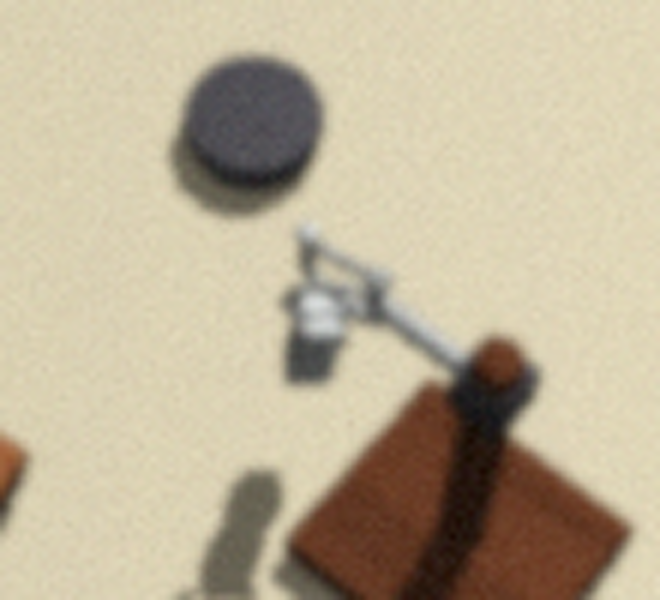

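View pics/f1t.png

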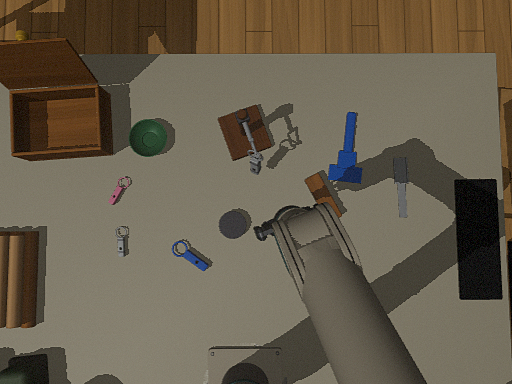

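The flashlight hangs by its ring and the gate is shut. I'll let the sway settle.

>>> arm_command(rot=[[0, 0, 0], [0, 0, 0], [0, 0, 0], [0, 0, 0], [0, 0, 0]], slide=[[0, 0, 5], [0, 0, 3], [0, 0, 0], [0, 0, 0], [0, 0, 0]], gripper=[85, 85, 85, 85, 85])

```text
clock: 17.47
eef_pos: [461.6, -98.1, 233.9]
tool_rot: [3.036, 0.001, 1.926]
force: [-0.1, 0.6, -0.1]
width: 85.0
```

>>> arm_command(rot=[[0, 0, 0], [0, 0, 0], [0, 0, 0], [0, 0, 0], [0, 0, 0]], slide=[[0, 0, 0], [0, 0, 0], [0, 0, 0], [0, 0, 0], [0, 0, 0]], gripper=[85, 85, 85, 85, 85])

```text
clock: 17.88
eef_pos: [461.5, -98.2, 233.9]
tool_rot: [3.036, 0.001, 1.926]
force: [-0.6, 0.8, -0.4]
width: 84.8
```

>>> arm_command(rot=[[0, 0, 0], [0, 0, 0], [0, 0, 0], [0, 0, 0], [0, 0, 0]], slide=[[0, 0, 0], [0, 0, 0], [0, 0, 0], [0, 0, 0], [0, 0, 0]], gripper=[85, 85, 85, 85, 85])

```text
clock: 18.3
eef_pos: [461.5, -98.2, 233.8]
tool_rot: [3.036, 0.0, 1.926]
force: [0.0, -0.3, -0.5]
width: 85.2
```

>>> arm_command(rot=[[0, 0, 0], [0, 0, 0], [0, 0, 0], [0, 0, 0], [0, 0, 0]], slide=[[0, 0, 0], [0, 0, 0], [0, 0, 0], [0, 0, 0], [0, 0, 0]], gripper=[85, 85, 85, 85, 85])

```text
clock: 18.72
eef_pos: [461.5, -98.2, 233.8]
tool_rot: [3.036, 0.0, 1.926]
force: [0.5, 0.5, 0.1]
width: 84.7
```

>>> arm_command(rot=[[0, 0, 0], [0, 0, 0], [0, 0, 0], [0, 0, 0], [0, 0, 0]], slide=[[0, 0, 0], [0, 0, 0], [0, 0, 0], [0, 0, 0], [0, 0, 0]], gripper=[85, 85, 85, 85, 85])

```text
clock: 19.13
eef_pos: [461.5, -98.2, 233.8]
tool_rot: [3.036, 0.0, 1.926]
force: [0.3, 0.2, -1.0]
width: 84.9
```

```bash
 python3 st.py; python3 - <<'E'
from h import *
a=[]
for i in range(5):
    im,D=get_image('scene');a.append(cv2.resize(np.clip(im[195:250,255:305]*1.4,0,255).astype(np.uint8),None,fx=7,fy=7,interpolation=cv2.INTER_CUBIC))
    if i<1: get_image('scene');get_image('scene')
save('f2.png',np.hstack([a[0],a[4]]))
E
```

```text
19.13 [461.5 -98.2 233.8] x [-0.348  0.938 -0.   ] z [ 0.099  0.036 -0.994] yawx 110.35 F [ 0.27  0.24 -1.  ] T [-0.03  0.09 -0.01] w 84.9 q [ 0.85  0.46 -0.92  2.05  0.48  0.75  1.58]
```

View pics/f2.png

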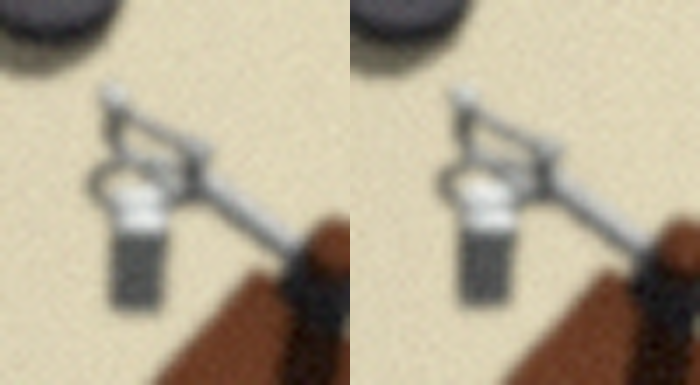

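Both frames show the flashlight nearly still, hanging by its ring on the bottom bar (ring about (125,180)), with the gate closed from the back bar to the knob (110,95). I'll hand the job in.

```bash
python3 -c "
from cell import ctrl
print(ctrl.finish_job())"
```

```text
the job is handed in; nothing more can be done
None
```

The large grey flashlight now hangs free by its ring on the snap hook, and I handed the job in at about 19.5 s of the 54 s allowed.

- **Threading:** I gripped the flashlight from above and felt for the gate and the nose knob with the ring. I then pressed the gate open with the ring, with about 3 N measured, and lowered it to the bottom bar. The gate closed behind it.
- **Gate check:** I lifted the ring against the shut gate with about 6 to 8 N, and it held. The peak upward pull was about 7.7 N after allowing for the flashlight's weight. With sideways rub on the nose, the total on the hook was about 8.6 N, the highest I measured. The force reading wavers by about 1 N.
- **Release:** I lowered the ring back to the bar and tried to tilt the flashlight down before letting go. A wrist joint came close to its range limit, and the hand drifted about 8 mm sideways. I backed off and let the flashlight turn in a loosened grip to about 42° down before opening, so it swung less.
- **Last checks:** The final pictures show the ring round the bottom bar, the gate shut and only a slight sway, with the gripper well clear. In the last top view the other things on the bench looked unmoved, judged by eye. The arm hid part of the brush in that view.
- **Hook position:** Touch and the camera placed the hook about 3.5 mm apart along its length and 2 mm apart in height. I went by touch.

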